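# Rebuild the idler end of a camera slider

### The job

Put the open end of the camera slider back together: slip the two long sleeves over its two posts and set the toothed pulley flat in the round recess between them, then lay the cover plate over both posts so that it rests flat on the two sleeves. Last, push the axle pin down through the cover plate, the pulley and the base until its head is fully home on the cover's boss, and let go. The short sleeve is a left-over and is not fitted.

Things in the scene. Friction and masses are not known exactly. Their poses are not given: they have to be found in the camera images.
- slider: fixed grey camera slider; origin: underside centre of its open end block, 168 x 64 (y) x 18 mm high. Two 8 mm posts with tapered tips at x = +48 and -48, y = 0, tips at z = 58. Between them a round recess 50 wide, 3 deep (floor z = 15), with a 12.5 mm bore through its middle. Rails run along +y: carriage at y = 104 to 170 (45 high), far block with motor to y = 242 (72 high)
- sleeve_a: long brass spacer sleeve standing upright, 18 mm outside, 11 mm bore, 28 mm tall; origin at the centre of its lower end, z along its axis. One of two equal ones; either fits either post
- sleeve_b: the other long brass spacer sleeve, the same as sleeve_a: 18 mm outside, 11 mm bore, 28 mm tall; origin at the centre of its lower end
- short_sleeve: short, wider brass sleeve, 25 mm outside, 11 mm bore, only 10 mm tall, a left-over; origin at the centre of its lower end
- pulley: toothed belt pulley lying flat, axis upright: two aluminium flanges 44 mm across with dark teeth between, 26 mm tall, 13 mm bore; origin at the centre of its underside
- cover_plate: flat grey anodised plate with black ends, 152 mm (x) by 50 mm (y) by 6 mm thick, lying on the bench, with a round bearing boss in the middle of its top, 28 mm across, 14 mm tall (top 20 mm above its underside); a 12.5 mm bore goes down through the boss; two 10 mm holes at x = +48 and -48 mm for the posts. Origin at the centre of its underside. Either way round fits
- pin_block: beech block, fixed, 70 (x) x 46 (y) x 36 mm high, origin at its underside centre; an 11 mm hole in its middle, 30 mm deep, holds the axle pin. Three thin steel stubs beside it (x = +24 and -24 mm) reach up to z = 50 mm
- axle_pin: steel axle pin upright in the pin block: shaft 10 mm thick, 63 mm long, with a tapered nose; knurled head on top, 18 mm across, 14 mm tall. Origin at the nose's tip, z up to the head (77 mm in all). In the block the nose is 6 mm above the bench; fully home in the slider the head rests on the cover's boss (66 mm above the bench), the nose 3 mm above the bench
There are look-alikes about, which are no part of the job. There is more than one size of the axle_pin; the job needs the smallest.

How it is judged:
On the way, in this order (a step that is already met when the one before it is completed fails the run):
1. both long sleeves stand on the base over the posts and the pulley lies flat in the recess (((x of sleeve_a in the frame of slider between 0.044 and 0.052 m and y of sleeve_a in the frame of slider between -0.004 and 0.004 m and z of sleeve_a in the frame of slider between 0.016 and 0.02 m and angle between each of sleeve_a, sleeve_b's own z axis and vertical below 0.05 rad and x of sleeve_b in the frame of slider between -0.052 and -0.044 m and y of sleeve_b in the frame of slider between -0.004 and 0.004 m and z of sleeve_b in the frame of slider between 0.016 and 0.02 m) or (x of sleeve_a in the frame of slider between -0.052 and -0.044 m and y of sleeve_a in the frame of slider between -0.004 and 0.004 m and z of sleeve_a in the frame of slider between 0.016 and 0.02 m and angle between each of sleeve_a, sleeve_b's own z axis and vertical below 0.05 rad and x of sleeve_b in the frame of slider between 0.044 and 0.052 m and y of sleeve_b in the frame of slider between -0.004 and 0.004 m and z of sleeve_b in the frame of slider between 0.016 and 0.02 m)) and horizontal distance between pulley and slider below 0.005 m and z of pulley in the frame of slider between 0.013 and 0.017 m and angle between pulley's own z axis and vertical below 0.05 rad), for 0.2 s.
2. the cover plate lies flat on both sleeves, over both posts (all of step 1 and horizontal distance between cover_plate and slider below 0.004 m and z of cover_plate in the frame of slider between 0.044 and 0.048 m and angle between cover_plate's own z axis and vertical below 0.05 rad and angle between the x axis of cover_plate and the x axis of slider, either way round below 0.08 rad), for 0.2 s.
At the end, for the whole second after the job is handed in: A long sleeve on each post and the pulley flat in the recess (4 and 5 mm sideways, 2 mm high), the cover flat on both sleeves (4 mm, 2 mm, 0.08 rad), the pin through all, on the bore's axis within 4 mm and home within 2.5 mm; no part tilted over 0.05 rad; all released and at rest (all of step 2 and horizontal distance between axle_pin and slider below 0.004 m and z of axle_pin in the frame of slider between 0.0005 and 0.0055 m and angle between axle_pin's own z axis and vertical below 0.05 rad and linear speed of each of sleeve_a, sleeve_b, pulley, cover_plate, axle_pin below 0.01 m/s and angular speed of each of sleeve_a, sleeve_b, pulley, cover_plate, axle_pin below 0.1 rad/s); the robot touches nothing.
It also fails if it takes over 115 s, if anything falls off the work surface, if the arm or the gripper's body presses on something with over 40 N, if the wrist force passes 120 N, or if a joint passes its speed limit or range.

### The arm

A 6-joint arm with a two-finger parallel gripper is mounted at the origin on a cart in front of the work surface, level with it; the furniture and walls round the work are solid. World frame = base frame: x ahead of the robot, y to its left, z up, the work surface at z = 0. Lengths are in m, angles in rad, forces in N, time in s.
With the tool pointing down it reaches from about 0.325 to 0.775 m from the base axis. Payload 5.5 kg.
Tool frame: the origin (TCP) lies between the finger pads; the fingertips stand 22 mm ahead of it and the grasp point (between the pads) lies 3 mm ahead of it (tcp_to_tips is the distance from the TCP to the fingertips, in m); z points along the fingers, y is the line along which they close (so a half turn about z gives the same grasp; the last joint's range is limited). The gripper opens to 85 mm and grips with 20 to 120 N. Pads are 22 mm wide; open, the fingers measure 114 mm over their backs; the gripper's body (76 mm by 85 mm) begins 54 mm behind the grasp point. The pads swing forward as they close: fully open they stand 13 mm farther back than shut.
Start: joints at [1.157, 0.091, 1.231, -0, 1.82, -0.057], TCP at [0.21, 0.562, 0.253] pointing down, gripper open.
Joint ranges: [-2.87, 2.87], [-0.86, 2.18], [0.17, 2.46], [-1.51, 4.65], [0.06, 2.69], [-2.65, 2.65]. Speed limits (rad/s): [2.57, 2.57, 3.01, 3.14, 3.14, 3.14].

### API

Orientations are given as a 3x3 rotation matrix whose columns are the frame's x, y, z axes.
In Python, from station import sense, grab_frame, finish_job, tcp_to_tips gives the robot as it stands. The module is installed in compiled form; this text tells all that it offers.
- The arm moves only by the shell command python3 -m creep 'ROWS'. ROWS is JSON, one flat list of numbers, 5 for each row, row after row: the shift along the tool's x, y, z in m, then the turn about the tool's z in rad, then the gripper's target within -1 to 1 (fully open at 1, half-way at 0, shut at -1). In form: [tx, ty, tz, turn, hand, tx, ty, tz, turn, hand, ...]. A call has exactly 8 rows; each row is the pose to reach, as a shift and turn from the pose commanded when the call began, along the tool's axes at that moment; what a row does not reach only later rows make up. A row lasts 1/8 s, in which the tool goes at most 62.5 mm and 10.7 degrees, less where a joint would pass 70% of its speed; a pose out of reach is approached as far as the arm can. A call with a gripper value outside its range is refused whole. The fingers move at their own pace and stop on an object; the grip force is fixed at half the most. Time passes only in rows, so rows that repeat a pose let the fingers close, or fill a call up. It gives the time, the measured TCP pose, the force, the opening and the grip force at its end, in the units of the state.
- sense(): the state, without advancing time (a new reading comes with each control period).
- grab_frame(name): name is "scene" or "top"; returns a dict with "frame" (400x640x3 uint8, red, green, blue), "vertical_fov" (degrees; the focal length in pixels is half the picture's height over the tangent of half this angle, whatever the lens; pixels are square), "cx", "cy" (the principal point, pixels), "rvec" (rotation vector, rad) and "tvec" (3), from world to camera coordinates, as OpenCV has them. Camera axes: x right, y down, z forward; pixel columns grow to the right and rows downward; lengths in m; the calibration is good to about 2 mm. A picture is of the moment at which its call begins. There is no depth.
- finish_job(): hands the job in; it is judged then, once.
The state is a dict: "t": time; "qpos": joint angles; "qvel": joint speeds; "effort": joint torques, N m; "tcp_pos": TCP position; "ee_rot": TCP orientation; "contact_force": force on the tool from outside, world axes, zero at the start; "ft_torque": the same for the moment, N m; "grip_width": finger opening in m; "finger_force": force on a finger pad.
Only numpy, scipy, OpenCV 4.12 (cv2) and the standard library are available. Lean on these libraries where they do the work, as an engineer would, in place of code of your own. Each camera call takes 0.05 s, during which the arm holds its last target. There are 200 camera calls.

## Working session

There is one attempt and no reset: what is moved stays moved. The work goes in short steps, Python scripts to look and compute and a shell command to move; the robot and the scene stay as the last step left them, time stands still between calls to the robot, and variables do not carry over. Pictures are saved under pics/ and viewed, at most 14 in all, crops included, and the job is handed in when it is done.

```bash
mkdir -p pics
cat > h.py <<'E'
import numpy as np, cv2
from station import sense, grab_frame, finish_job, tcp_to_tips
def cam(f):
    H=f["frame"].shape[0]; fl=H/2/np.tan(np.radians(f["vertical_fov"])/2)
    K=np.array([[fl,0,f["cx"]],[0,fl,f["cy"]],[0,0,1.]])
    R=cv2.Rodrigues(np.array(f["rvec"],float))[0]; return K,R,np.array(f["tvec"],float).ravel()
def ray(f,u,v,z):
    K,R,t=cam(f); c=-R.T@t; d=R.T@np.linalg.inv(K)@np.array([u,v,1.]); return c+d*(z-c[2])/d[2]
def proj(f,P):
    K,R,t=cam(f); p=K@(R@np.array(P,float)+t); return p[:2]/p[2]
def save(f,n,crop=None,s=1):
    im=f["frame"][...,::-1]
    if crop: x0,y0,x1,y1=crop; im=im[y0:y1,x0:x1]
    cv2.imwrite("pics/"+n,cv2.resize(im,None,fx=s,fy=s,interpolation=cv2.INTER_CUBIC))
E
python3 - <<'E'
from h import *
s=sense(); print({k:np.round(v,4).tolist() for k,v in s.items()},tcp_to_tips)
for n in("scene","top"):
    f=grab_frame(n); save(f,n+"0.png",s=1.25); K,R,t=cam(f); print(n,K[0,0],(-R.T@t).round(3),R.round(3).tolist()); np.save(n+"0.npy",f,allow_pickle=True)
E
```

```text
{'t': 0.0, 'qpos': [1.1573, 0.0919, 1.2319, -0.0, 1.8198, -0.0567], 'qvel': [0.0013, 0.0, 0.0018, -0.0014, 0.0022, -0.0005], 'effort': [-0.0025, -45.8698, -41.8046, -0.0001, 0.0109, -0.0], 'tcp_pos': [0.2095, 0.562, 0.2521], 'ee_rot': [[-0.937, 0.3493, -0.0008], [0.3493, 0.937, -0.0018], [0.0001, -0.002, -1.0]], 'contact_force': [0.0485, -0.7882, 0.3259], 'ft_torque': [-0.0243, -0.0274, -0.0001], 'finger_force': 0.0, 'grip_width': 0.0856} 0.022
scene 452.8079212760855 [ 0.125 -0.275  0.705] [[0.691, -0.723, -0.008], [-0.561, -0.529, -0.637], [0.456, 0.444, -0.771]]
top 496.41006205670834 [0.346 0.104 0.893] [[0.002, -1.0, 0.001], [-0.983, -0.002, -0.186], [0.186, -0.0, -0.983]]
```

View pics/scene0.png

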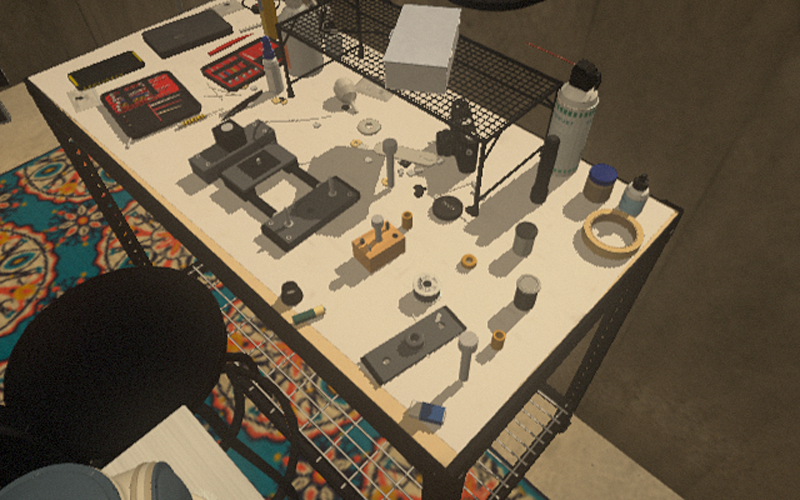

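View pics/top0.png

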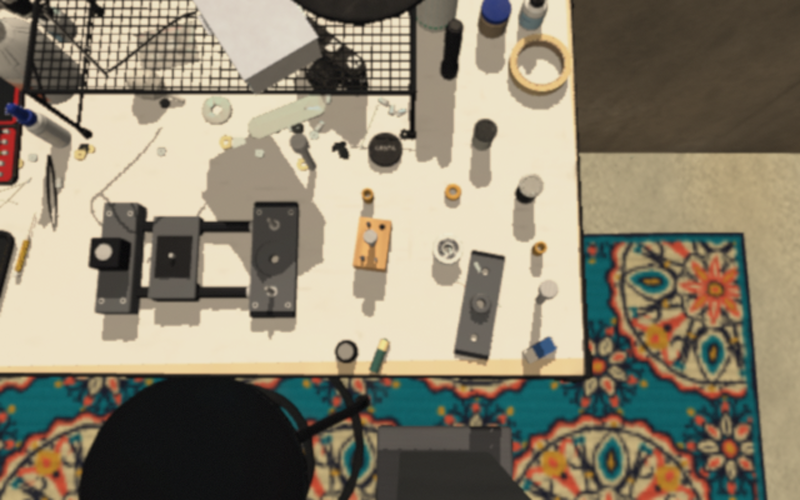

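Run:
```python
from h import *
f=np.load("scene0.npy",allow_pickle=True).item(); save(f,"sc.png",(200,105,440,335),2.6)
f=np.load("top0.npy",allow_pickle=True).item(); save(f,"tc.png",(195,95,455,300),2.9)
```

```text
(no output)
```

View pics/sc.png

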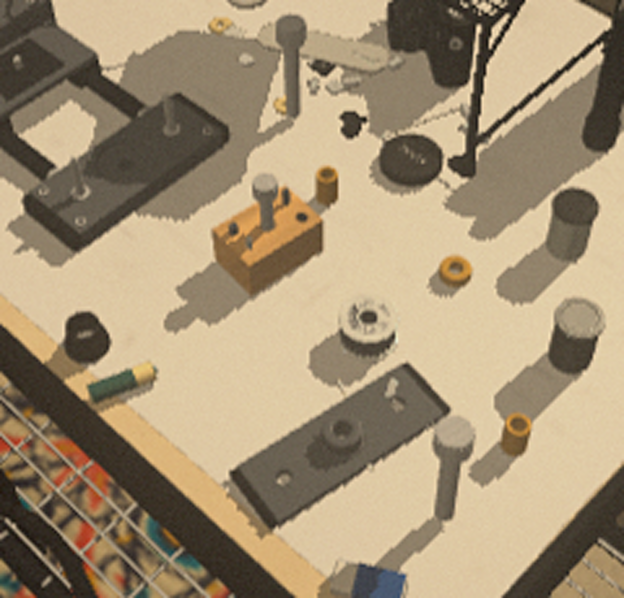

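View pics/tc.png

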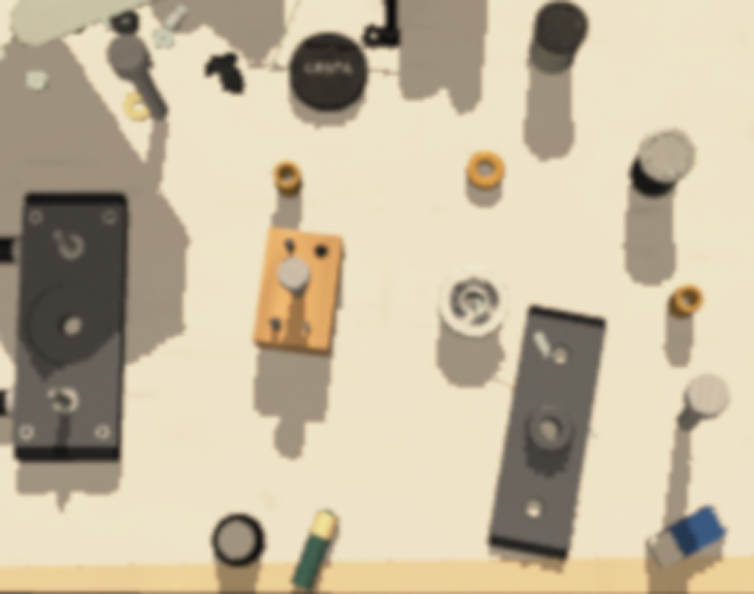

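```bash
cat > m0.py <<'E'
from h import *
T=np.load("top0.npy",allow_pickle=True).item(); S=np.load("scene0.npy",allow_pickle=True).item()
def tc(u,v): return (u+.5)/2.9-.5+195,(v+.5)/2.9-.5+95
def sc(u,v): return (u+.5)/2.6-.5+200,(v+.5)/2.6-.5+105
for n,a,b,z in [("sleeve1",(287,174),(326,173),.028),("sleeve2",(688,299),(517,421),.028),("short",(485,169),(456,267),.010),
 ("pulley",(473,299),(367,319),.026),("pinhead",(294,273),(265,183),.083),("boss",(549,428),(344,432),.020),
 ("plateholeA",(560,355),(400,402),.006),("plateholeB",(534,508),(284,480),.006),
 ("recess floor bore",(72,326),(125,166),.016),("far pin",(127,50),(291,25),.1),("near pin",(707,396),(455,433),.1)]:
    print(n,ray(T,*tc(*a),z)[:2].round(4),ray(S,*sc(*b),z)[:2].round(4))
def mask(f,lo,hi,box,z,name):
    hsv=cv2.cvtColor(f["frame"],cv2.COLOR_RGB2HSV); m=cv2.inRange(hsv,lo,hi)
    x0,y0,x1,y1=box; mm=np.zeros_like(m); mm[y0:y1,x0:x1]=m[y0:y1,x0:x1]
    mm=cv2.morphologyEx(mm,cv2.MORPH_OPEN,np.ones((3,3)))
    c=max(cv2.findContours(mm,0,1)[0],key=cv2.contourArea); r=cv2.minAreaRect(c); bp=cv2.boxPoints(r)
    P=np.array([ray(f,*p,z)[:2] for p in bp]); print(name,P.mean(0).round(4),"sides",np.linalg.norm(P-np.roll(P,-1,0),axis=1).round(4),"dir",[np.degrees(np.arctan2(*(P[1]-P[0])[::-1])).round(1),np.degrees(np.arctan2(*(P[2]-P[1])[::-1])).round(1)])
mask(T,(0,0,0),(179,110,115),(360,198,410,292),.006,"cover")
mask(T,(0,0,0),(179,110,115),(199,160,241,258),.018,"slider")
mask(T,(5,110,90),(22,255,255),(280,165,320,225),.036,"block")
E
python3 m0.py
```

```text
sleeve1 [0.5806 0.1583] [0.581  0.1591]
sleeve2 [ 0.5024 -0.0875] [ 0.5051 -0.0868]
short [0.589 0.034] [0.5901 0.0332]
pulley [0.5024 0.0436] [0.4997 0.0421]
pinhead [0.5071 0.1501] [0.507  0.1489]
boss [ 0.4242 -0.002 ] [ 0.4238 -0.0062]
plateholeA [ 0.4708 -0.0114] [ 0.474  -0.0127]
plateholeB [0.3768 0.0065] [0.3761 0.0034]
recess floor bore [0.4868 0.2903] [0.484  0.2897]
far pin [0.635  0.2473] [0.6289 0.2421]
near pin [ 0.4349 -0.0799] [ 0.4332 -0.0854]
cover [ 0.4233 -0.0035] sides [0.151  0.0481 0.1508 0.0466] dir [np.float64(-11.0), np.float64(-100.2)]
slider [0.4872 0.2908] sides [0.0726 0.168  0.0701 0.1681] dir [np.float64(-89.9), np.float64(-178.1)]
block [0.5057 0.1496] sides [0.0733 0.0461 0.0732 0.0454] dir [np.float64(-6.5), np.float64(-97.6)]
```

Run:
```python
from h import *
T=np.load("top0.npy",allow_pickle=True).item(); S=np.load("scene0.npy",allow_pickle=True).item()
a=cv2.resize(T["frame"][155:260,195:245,::-1],None,fx=5.7,fy=5.7,interpolation=cv2.INTER_CUBIC)
b=cv2.resize(S["frame"][135:205,205:295,::-1],None,fx=5.5,fy=5.5,interpolation=cv2.INTER_CUBIC)
o=np.zeros((600,790,3),np.uint8); o[:a.shape[0],:285]=a; o[:385,290:785]=b; cv2.imwrite("pics/posts.png",o)
```

```text
(no output)
```

View pics/posts.png

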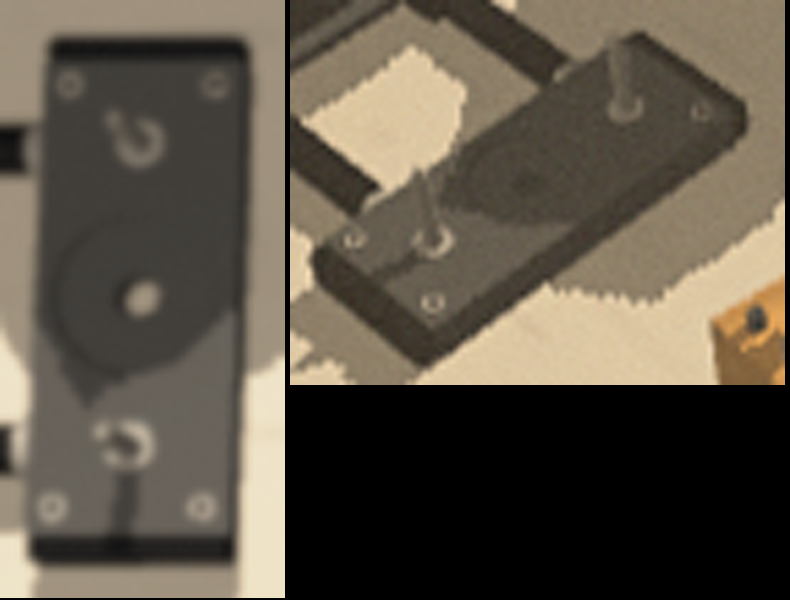

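Run:
```python
from h import *
T=np.load("top0.npy",allow_pickle=True).item(); S=np.load("scene0.npy",allow_pickle=True).item()
t=lambda u,v:((u+.5)/5.7-.5+195,(v+.5)/5.7-.5+155)
s=lambda u,v:((u-290+.5)/5.5-.5+205,(v+.5)/5.5-.5+135)
q=lambda f,p,z:ray(f,*p,z)[:2]
A=q(T,t(139,140),.018);B=q(T,t(127,445),.018);C=np.mean([q(T,t(*p),.018) for p in[(69,85),(216,83),(52,507),(201,507)]],0)
A2=q(S,s(627,106),.018);B2=q(S,s(433,241),.018)
for a,b in((A,B),(A2,B2)): d=a-b; print(a.round(4),b.round(4),((a+b)/2).round(4),np.linalg.norm(d).round(4),np.degrees(np.arctan2(d[1],d[0])).round(2))
print(C.round(4)); sc=[q(T,t(*p),.018) for p in[(69,85),(52,507),(216,83),(201,507)]]
for i in(0,2): d=sc[i]-sc[i+1]; print(np.degrees(np.arctan2(d[1],d[0])))
for f,p in((T,t(112,118)),(T,t(98,430)),(S,s(612,38)),(S,s(417,170))): print("tip",q(f,p,.057).round(4))
```

```text
[0.5374 0.2929] [0.4407 0.2927] [0.4891 0.2928] 0.0967 0.17
[0.5376 0.2928] [0.4408 0.2925] [0.4892 0.2926] 0.0969 0.19
[0.4886 0.2923]
0.3885395554080102
0.10879586690690687
tip [0.5357 0.293 ]
tip [0.441 0.293]
tip [0.5345 0.2917]
tip [0.4407 0.2914]
```

The pin in the block (scene 301,175 at 640 px) could be confused with the taller free-standing pins at scene (311,120) and (374,276). I choose the one in the block.

The two long sleeves are at scene (325,174) and (398,272), with the short ring at (375,210) left out. The pulley is at (341,230). Dark pots and jars are not parts.

The posts are at world (0.537,0.293) and (0.441,0.293). Both views agree within about 1 mm.

```bash
cat >> h.py <<'E'
def go(x,y,z,yaw=0.0):
    "shift from current TCP to world target; yaw=world angle of tool x minus 180deg (rad)"
    s=sense(); R=np.array(s["ee_rot"]); d=R.T@(np.array([x,y,z])-s["tcp_pos"])
    a=np.arctan2(R[1,0],R[0,0]); t=-((np.pi+yaw-a+np.pi/2)%np.pi-np.pi/2)
    print("shift",d.round(4),"turn",round(t,4),"tcp",np.round(s["tcp_pos"],4),"t",round(s["t"],2),"w",round(s["grip_width"],4),"q6",round(s["qpos"][5],2))
E
python3 -m creep '[-0.4886,-0.2485,0,-0.356,0,-0.4886,-0.2485,0,-0.356,0,-0.4886,-0.2485,0,-0.356,0,-0.4886,-0.2485,0,-0.356,0,-0.4886,-0.2485,0,-0.356,0,-0.4886,-0.2485,0,-0.356,0,-0.4886,-0.2485,0,-0.356,0,-0.4886,-0.2485,0,-0.356,0]'
python3 -c "
from h import *
go(.5806,.1587,.1)"
```

```text
t: 1.1
tcp_pos: [0.546, 0.1958, 0.2529]
ee_rot: [[-1.0, 0.001, -0.0], [0.001, 1.0, 0.0], [0.0, 0.0, -1.0]]
contact_force: [-0.1, 0.0, 0.3]
grip_width: 0.0428
finger_force: 0.0
shift [-0.0347 -0.0371  0.1528] turn -0.0008 tcp [0.546  0.1958 0.2529] t 1.1 w 0.0428 q6 -1.28
```

```bash
python3 -m creep '[-0.035,-0.037,0.03,0,0,-0.035,-0.037,0.08,0,0,-0.035,-0.037,0.13,0,0,-0.035,-0.037,0.18,0,0,-0.035,-0.037,0.21,0,0,-0.035,-0.037,0.227,0,0,-0.035,-0.037,0.227,0,0,-0.035,-0.037,0.227,0,0]'
python3 - <<'E'
from h import *
f=grab_frame("scene"); save(f,"g1.png",(240,80,400,210),4)
go(.5806,.1587,.026)
E
```

```text
t: 2.1
tcp_pos: [0.581, 0.1607, 0.0282]
ee_rot: [[-1.0, 0.001, 0.003], [0.001, 1.0, 0.001], [-0.003, 0.001, -1.0]]
contact_force: [-0.2, -0.2, -0.3]
grip_width: 0.0428
finger_force: 0.0
shift [ 0.0006 -0.002   0.0025] turn -0.0007 tcp [0.5812 0.1607 0.0285] t 2.15 w 0.0428 q6 -1.36
```

View pics/g1.png

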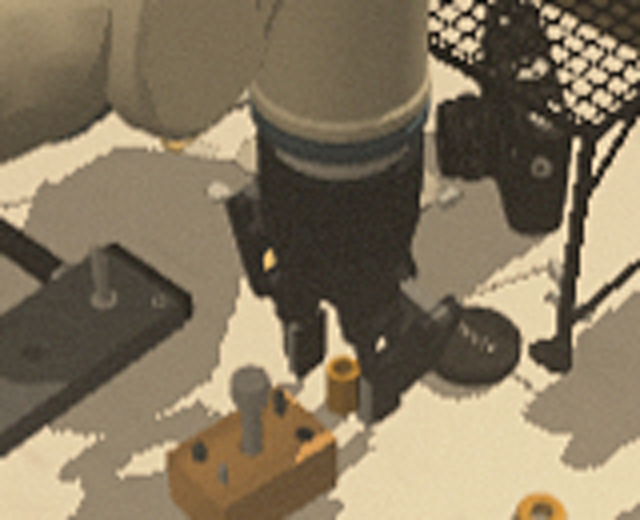

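The sleeve at crop (342,385) sits between the fingertips at (308,340) and (378,390), so I close and lift.

```bash
python3 -m creep '[0,-0.001,0.002,0,-1,0,-0.001,0.002,0,-1,0,-0.001,0.002,0,-1,0,-0.001,0.002,0,-1,0,-0.001,0.002,0,-1,0,-0.001,0.002,0,-1,0,-0.001,-0.03,0,-1,0,-0.001,-0.078,0,-1]'
python3 -c "
from h import *
go(.537,.2927,.13)"
```

```text
t: 3.15
tcp_pos: [0.5784, 0.1592, 0.1024]
ee_rot: [[-1.0, 0.001, -0.005], [0.001, 1.0, -0.001], [0.005, -0.001, -1.0]]
contact_force: [-0.3, 0.2, 0.5]
grip_width: 0.0165
finger_force: 58.5
shift [ 0.0417  0.1335 -0.0276] turn -0.0008 tcp [0.5784 0.1592 0.1024] t 3.15 w 0.0165 q6 -1.36
```

```bash
python3 -m creep '[0.041,0.05,-0.01,0,-1,0.041,0.1,-0.01,0,-1,0.041,0.133,-0.01,0,-1,0.041,0.133,-0.01,0,-1,0.041,0.133,-0.01,0,-1,0.041,0.133,-0.01,0,-1,0.041,0.133,-0.01,0,-1,0.041,0.133,-0.01,0,-1]'
python3 - <<'E'
from h import *
S=grab_frame("scene"); T=grab_frame("top"); go(.537,.2927,.1)
a=cv2.resize(S["frame"][80:200,200:320,::-1],None,fx=4.5,fy=4.5,interpolation=cv2.INTER_CUBIC)
b=cv2.resize(T["frame"][140:260,190:245,::-1],None,fx=4.5,fy=4.5,interpolation=cv2.INTER_CUBIC)
cv2.imwrite("pics/h1.png",np.hstack([a,b])); np.save("S1.npy",S,allow_pickle=True)
for z in(.086,.114): print(proj(S,(.537,.2927,z)), proj(T,(.537,.2927,z)))
E
```

```text
t: 4.15
tcp_pos: [0.5393, 0.2919, 0.1144]
ee_rot: [[-1.0, 0.002, 0.0], [0.002, 1.0, 0.0], [-0.0, 0.0, -1.0]]
contact_force: [-0.5, 0.7, -0.2]
grip_width: 0.0164
finger_force: 58.6
shift [0.0022 0.0005 0.0144] turn -0.0013 tcp [0.5392 0.2922 0.1144] t 4.25 w 0.0166 q6 -1.13
[262.19749771 130.17144453] [210.6676838  170.68506839]
[260.64879773 119.52959813] [206.78786883 166.67866087]
```

View pics/h1.png

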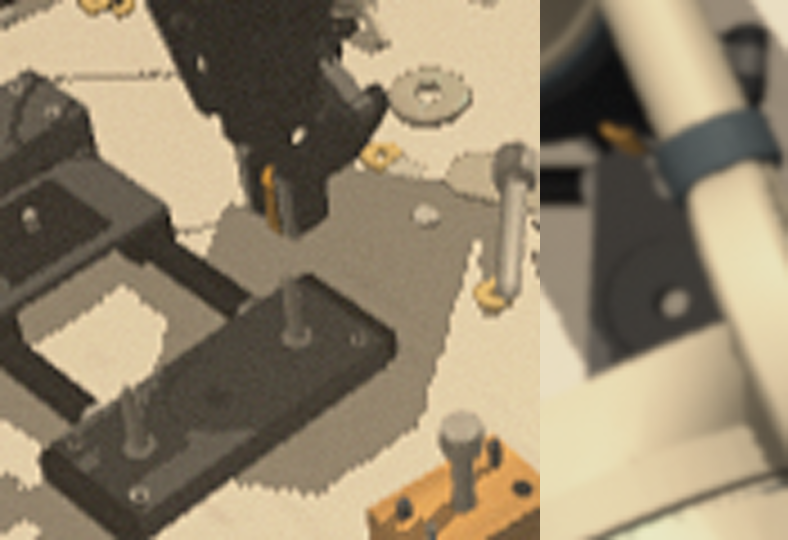

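```bash
cat > edge.py <<'E'
from h import *
def left_edge(S,box,tcp,r=.009,zb=-.0262,h=.028):
    "x offset of held sleeve from TCP along world x, from its left edge in scene view (y taken as centred in grip)"
    x0,y0,x1,y1=box; hsv=cv2.cvtColor(S["frame"],cv2.COLOR_RGB2HSV); m=cv2.inRange(hsv,(8,130,60),(24,255,255))[y0:y1,x0:x1]
    c=max(cv2.findContours(m,0,1)[0],key=cv2.contourArea); mm=np.zeros_like(m); cv2.drawContours(mm,[c],-1,255,-1)
    K,R,t=cam(S); right=R[0]; right=np.array([right[0],right[1],0]); 
    view=np.array(tcp)+R.T@t; n=np.array([view[1],-view[0],0]); n/=np.linalg.norm(n)
    res=[]
    for v in range(mm.shape[0]):
        u=np.flatnonzero(mm[v])
        if len(u)<2: continue
        pv=v+y0
        # find z on axis for that row
        zs=np.linspace(tcp[2]+zb,tcp[2]+zb+h,60); E=np.array([proj(S,(tcp[0]-n[0]*r,tcp[1]-n[1]*r,z)) for z in zs])
        i=np.argmin(abs(E[:,1]-pv)); 
        if abs(E[i,1]-pv)>.6: continue
        res.append((pv,u[0]+x0-.5,u[-1]+x0+.5,E[i,0]))
    res=np.array(res); d=np.median(res[:,1]-res[:,3]); k=proj(S,(tcp[0]+.01,tcp[1],tcp[2]))[0]-proj(S,tcp)[0]
    print(res.round(1).tolist()); print("px",d,"-> dx mm",d/k*10)
E
python3 - <<'E'
from edge import *
S=np.load("S1.npy",allow_pickle=True).item(); left_edge(S,(252,112,270,138),sense()["tcp_pos"])
E
```

```text
[[119.0, 257.5, 260.5, 257.0], [120.0, 257.5, 260.5, 257.2], [121.0, 258.5, 260.5, 257.3], [122.0, 258.5, 260.5, 257.5], [123.0, 258.5, 260.5, 257.6], [124.0, 258.5, 260.5, 257.8], [125.0, 258.5, 260.5, 257.9], [126.0, 258.5, 260.5, 258.1], [127.0, 258.5, 261.5, 258.2], [128.0, 259.5, 261.5, 258.4], [129.0, 259.5, 261.5, 258.5], [130.0, 259.5, 261.5, 258.6]]
px 0.7982121556338484 -> dx mm 2.1147468245815766
```

```bash
python3 -m creep '[0.003,0,0,0,-1,0.003,0,0.01,0,-1,0.003,0,0.015,0,-1,0.003,0,0.02,0,-1,0.003,0,0.025,0,-1,0.003,0,0.03,0,-1,0.003,0,0.035,0,-1,0.003,0,0.04,0,-1]'
python3 - <<'E'
from h import *
S=grab_frame("scene"); save(S,"h2.png",(220,90,300,170),6); go(.537,.2927,.0445)
E
```

```text
t: 5.25
tcp_pos: [0.5361, 0.2925, 0.074]
ee_rot: [[-1.0, 0.001, 0.0], [0.001, 1.0, -0.0], [-0.0, -0.0, -1.0]]
contact_force: [0.3, 0.1, -0.6]
grip_width: 0.0163
finger_force: 58.6
shift [-0.0013  0.0004  0.0286] turn -0.0008 tcp [0.5358 0.2924 0.0731] t 5.3 w 0.016 q6 -1.13
```

View pics/h2.png

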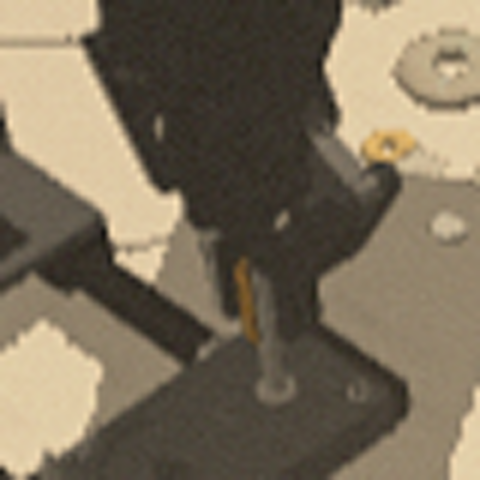

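The sleeve's left edge is at crop 240, so its centre is near 266. The post comes out below it at (268,340) with no force, so the sleeve is over the post. I continue down.

```bash
python3 -m creep '[0,0,0.008,0,-1,0,0,0.015,0,-1,0,0,0.02,0,-1,0,0,0.024,0,-1,0,0,0.027,0,-1,0,0,0.0285,0,-1,0,0,0.0285,0,-1,0,0,0.0285,0,-1]'
```

```text
t: 6.3
tcp_pos: [0.5362, 0.2925, 0.046]
ee_rot: [[-1.0, 0.001, 0.0], [0.001, 1.0, 0.0], [-0.0, 0.0, -1.0]]
contact_force: [-0.1, -0.4, -0.8]
grip_width: 0.0165
finger_force: 58.6
```

```bash
python3 -m creep '[0,0,0.001,0,-1,0,0,0.001,0,-0.3,0,0,0.001,0,-0.3,0,0,0.001,0,-0.3,0,0,-0.03,0,-0.3,0,0,-0.08,0,-0.3,0,0,-0.13,0,0,0,0,-0.16,0,0]'
python3 - <<'E'
from h import *
S=grab_frame("scene"); save(S,"h3.png",(220,100,310,190),5); go(.5035,-.0872,.2)
E
```

```text
t: 7.3
tcp_pos: [0.5366, 0.2928, 0.2095]
ee_rot: [[-1.0, 0.001, 0.004], [0.001, 1.0, 0.002], [-0.004, 0.002, -1.0]]
contact_force: [0.3, 1.2, -0.7]
grip_width: 0.0428
finger_force: 0.0
shift [ 0.0338 -0.3804  0.0117] turn -0.0008 tcp [0.5375 0.2931 0.2136] t 7.35 w 0.0426 q6 -1.13
```

View pics/h3.png

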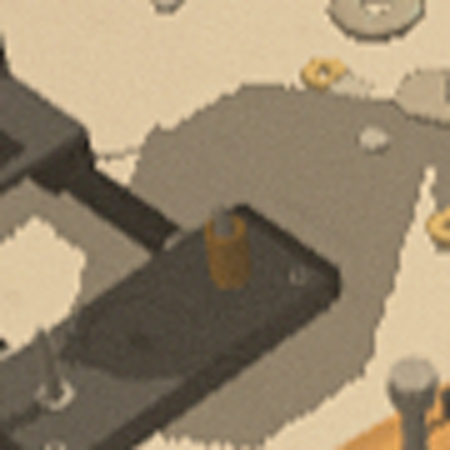

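Run:
```python
from h import *
T=np.load("top0.npy",allow_pickle=True).item(); S=np.load("scene0.npy",allow_pickle=True).item()
for f,B in((T,[(287,146,305,166),(424,190,442,206)]),(S,[(318,166,332,186),(390,262,408,284)])):
    hsv=cv2.cvtColor(f["frame"],cv2.COLOR_RGB2HSV)
    for x0,y0,x1,y1 in B:
        m=cv2.inRange(hsv,(8,110,60),(24,255,255))[y0:y1,x0:x1]; c=max(cv2.findContours(m,0,1)[0],key=cv2.contourArea)
        x,y,w,h=cv2.boundingRect(c); u,v=x0+x+(w-1)/2,y0+y+(h-1)/2; print((u,v),w,h,ray(f,u,v,.014)[:2].round(4))
        if f is T: # top ring: hole centroid dark
            pass
```

```text
(293.5, 156.5) 8 12 [0.581  0.1594]
(431.0, 198.0) 11 11 [ 0.5045 -0.0889]
(325.5, 176.0) 8 15 [0.5813 0.1582]
(398.5, 271.5) 12 16 [ 0.5051 -0.0889]
```

```bash
python3 -m creep '[0.033,-0.06,0,0,0,0.033,-0.12,0,0,0,0.033,-0.18,0,0,0,0.033,-0.24,0,0,0,0.033,-0.3,0,0,0,0.033,-0.36,0,0,0,0.033,-0.381,0,0,0,0.033,-0.381,0,0,0]'
python3 - <<'E'
from h import *
go(.5045,-.0883,.026)
E
```

```text
t: 8.35
tcp_pos: [0.5025, -0.09, 0.2053]
ee_rot: [[-1.0, 0.004, -0.001], [0.004, 1.0, 0.0], [0.001, 0.0, -1.0]]
contact_force: [0.2, 0.7, 1.4]
grip_width: 0.0425
finger_force: 0.0
shift [-0.0021  0.0017  0.1793] turn -0.0039 tcp [ 0.5025 -0.09    0.2053] t 8.35 w 0.0425 q6 -1.81
```

```bash
python3 -m creep '[-0.001,0.001,0.05,0,0,-0.001,0.001,0.1,0,0,-0.001,0.001,0.14,0,0,-0.001,0.001,0.165,0,0,-0.001,0.001,0.178,0,0,-0.001,0.001,0.179,0,0,-0.001,0.001,0.179,0,0,-0.001,0.001,0.179,0,0]'
python3 -m creep '[0,0,0,0,-1,0,0,0,0,-1,0,0,0,0,-1,0,0,0,0,-1,0,0,0,0,-1,0,0,0,0,-1,0,0,-0.05,0,-1,0,0,-0.11,0,-1]'
python3 - <<'E'
from h import *
go(.441,.2925,.136)
E
```

```text
t: 9.35
tcp_pos: [0.5046, -0.0876, 0.0283]
ee_rot: [[-1.0, 0.001, 0.002], [0.001, 1.0, -0.001], [-0.002, -0.001, -1.0]]
contact_force: [0.2, -0.3, 0.4]
grip_width: 0.0427
finger_force: 0.0
t: 10.35
tcp_pos: [0.5025, -0.0872, 0.1359]
ee_rot: [[-1.0, 0.001, -0.004], [0.001, 1.0, 0.001], [0.004, 0.001, -1.0]]
contact_force: [1.2, -0.4, 0.3]
grip_width: 0.0162
finger_force: 58.6
shift [0.0619 0.3797 0.0006] turn -0.0009 tcp [ 0.5025 -0.0872  0.1359] t 10.35 w 0.0162 q6 -1.81
```

```bash
python3 -m creep '[0.01,0.055,-0.01,0,-1,0.02,0.11,-0.01,0,-1,0.03,0.165,-0.01,0,-1,0.04,0.22,-0.01,0,-1,0.05,0.275,-0.01,0,-1,0.056,0.33,-0.01,0,-1,0.0605,0.379,-0.01,0,-1,0.0605,0.379,-0.01,0,-1]'
python3 -m creep '[0,0,0.01,0,-1,0,0,0.02,0,-1,0,0,0.03,0,-1,0,0,0.04,0,-1,0,0,0.045,0,-1,0,0,0.045,0,-1,0,0,0.045,0,-1,0,0,0.045,0,-1]'
python3 - <<'E'
from edge import *
S=grab_frame("scene"); go(.441,.2925,.0455); tcp=sense()["tcp_pos"];u,v=proj(S,tcp); print(u,v); u=int(u);v=int(v)
np.save("S2.npy",S,allow_pickle=True); left_edge(S,(u-10,v-12,u+8,v+22),tcp)
E
```

```text
t: 11.35
tcp_pos: [0.4424, 0.2943, 0.1458]
ee_rot: [[-1.0, -0.004, -0.002], [-0.004, 1.0, -0.0], [0.002, -0.0, -1.0]]
contact_force: [0.0, -1.0, 0.2]
grip_width: 0.0168
finger_force: 58.7
t: 12.35
tcp_pos: [0.4438, 0.2918, 0.1023]
ee_rot: [[-1.0, 0.001, 0.001], [0.001, 1.0, 0.0], [-0.001, 0.0, -1.0]]
contact_force: [0.1, 0.3, -0.6]
grip_width: 0.0162
finger_force: 58.7
shift [0.0028 0.0008 0.0567] turn -0.0007 tcp [0.4437 0.2917 0.1022] t 12.4 w 0.0163 q6 -1.05
224.84421065034545 148.13435137293098
[[148.0, 220.5, 222.5, 220.0], [149.0, 220.5, 222.5, 220.1], [150.0, 220.5, 222.5, 220.4], [151.0, 220.5, 223.5, 220.6], [152.0, 221.5, 223.5, 220.9], [153.0, 221.5, 223.5, 221.1], [154.0, 221.5, 223.5, 221.3], [155.0, 221.5, 223.5, 221.6], [156.0, 222.5, 224.5, 221.9], [157.0, 222.5, 224.5, 222.1], [158.0, 222.5, 224.5, 222.4]]
px 0.3721857699545694 -> dx mm 0.9038960893657684
```

```bash
python3 -m creep '[0.003,0.0007,0.005,0,-1,0.003,0.0007,0.01,0,-1,0.003,0.0007,0.015,0,-1,0.003,0.0007,0.02,0,-1,0.003,0.0007,0.024,0,-1,0.003,0.0007,0.028,0,-1,0.003,0.0007,0.03,0,-1,0.003,0.0007,0.03,0,-1]'
```

```text
t: 13.4
tcp_pos: [0.4405, 0.2922, 0.0716]
ee_rot: [[-1.0, 0.001, -0.0], [0.001, 1.0, -0.0], [0.0, -0.0, -1.0]]
contact_force: [-1.0, 0.4, 0.3]
grip_width: 0.016
finger_force: 58.7
```

```bash
python3 -m creep '[0,0,0.008,0,-1,0,0,0.015,0,-1,0,0,0.02,0,-1,0,0,0.024,0,-1,0,0,0.0265,0,-1,0,0,0.0265,0,-1,0,0,0.0265,0,-0.3,0,0,0.0265,0,-0.3]'
python3 -m creep '[0,0,0,0,-0.3,0,0,-0.03,0,-0.3,0,0,-0.08,0,-0.3,0,0,-0.13,0,0,0,0,-0.165,0,0.4,0,-0.06,-0.165,0,0.4,0,-0.12,-0.165,0,0.5,-0.03,-0.16,-0.165,0,0.5]'
python3 - <<'E'
from h import *
S=grab_frame("scene");T=grab_frame("top"); go(.501,.043,.2)
np.save("S3.npy",S,allow_pickle=True);np.save("T3.npy",T,allow_pickle=True)
# pulley: bright low-sat disc vs cream bench
a=cv2.resize(S["frame"][140:205,205:295,::-1],None,fx=4.4,fy=4.4,interpolation=cv2.INTER_CUBIC)
b=cv2.resize(S["frame"][210:300,280:390,::-1],None,fx=3.6,fy=3.6,interpolation=cv2.INTER_CUBIC)
c=cv2.resize(T["frame"][180:230,335:395,::-1],None,fx=4.4,fy=4.4,interpolation=cv2.INTER_CUBIC)
d=cv2.resize(T["frame"][155:260,195:245,::-1],None,fx=5,fy=5,interpolation=cv2.INTER_CUBIC)
o=np.zeros((600,800,3),np.uint8)
for im,x,y in((a,0,0),(b,0,270),(c,400,0),(d,540,226-226)):
    if im is d: im=cv2.resize(im,None,fx=.62,fy=.62); y=260;x=420
    o[y:y+im.shape[0],x:x+im.shape[1]]=im[:600-y,:800-x]
cv2.imwrite("pics/m3.png",o)
E
```

```text
t: 14.4
tcp_pos: [0.4406, 0.2923, 0.0452]
ee_rot: [[-1.0, 0.001, 0.0], [0.001, 1.0, 0.0], [-0.0, 0.0, -1.0]]
contact_force: [0.6, -0.1, -0.1]
grip_width: 0.0299
finger_force: 0.0
t: 15.4
tcp_pos: [0.4697, 0.1305, 0.2109]
ee_rot: [[-1.0, 0.001, 0.001], [0.001, 1.0, 0.0], [-0.001, 0.0, -1.0]]
contact_force: [1.3, 1.1, -0.3]
grip_width: 0.0637
finger_force: 0.0
shift [-0.0296 -0.0855  0.0103] turn -0.0061 tcp [0.4719 0.1287 0.2101] t 15.5 w 0.0639 q6 -1.37
```

View pics/m3.png

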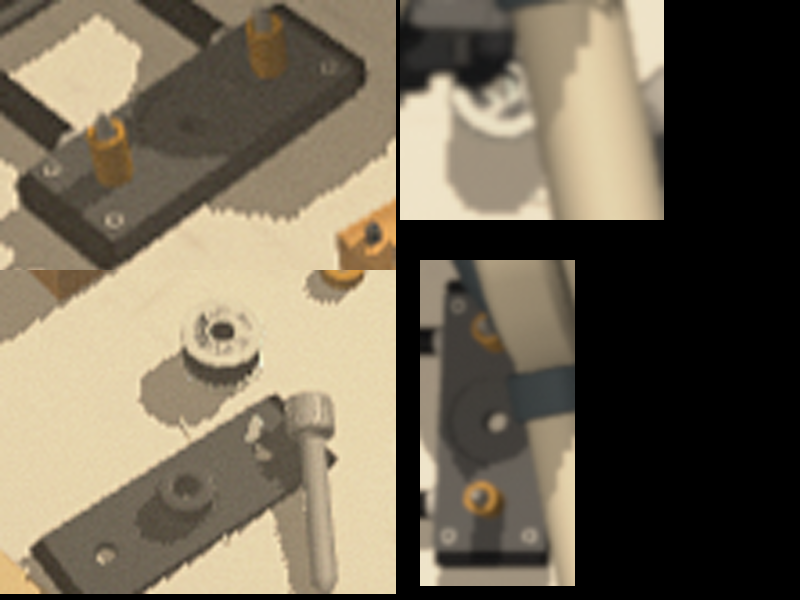

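Both sleeves are on their posts, at crop (265,45) and (108,150). The look-alike pin near the cover seems to have fallen over: its head is at crop (310,412), by the plate's end, and its tip is at (322,585). I check where it lies.

Run:
```python
from h import *
S=np.load("S3.npy",allow_pickle=True).item(); T=np.load("T3.npy",allow_pickle=True).item()
s=lambda u,v:((u+.5)/3.6-.5+280,(v-270+.5)/3.6-.5+210)
for n,p,z in [("head",(312,412),.012),("head z.02",(312,412),.02),("neck",(314,440),.01),("tip",(322,585),.006),("plate cornerR",(336,459),.006),("corner far",(280,398),.006),("boss top",(188,487),.02),("holeB",(105,554),.006),("corner near-left",(38,547),.006),("pulley",(223,332),.026),("debris",(257,430),.006),("debris2",(185,428),0)]:
    print(n,ray(S,*s(*p),z)[:2].round(4), proj(T,ray(S,*s(*p),z)).round(0))
# has the plate moved?
S0=np.load("scene0.npy",allow_pickle=True).item()
T0=np.load("top0.npy",allow_pickle=True).item()
cv2.imwrite("pics/cmp.png",np.hstack([cv2.resize(S["frame"][205:330,260:420,::-1],None,fx=3.2,fy=3.2,interpolation=cv2.INTER_CUBIC),cv2.resize(T["frame"][180:300,365:450,::-1],None,fx=3.2,fy=3.3334,interpolation=cv2.INTER_CUBIC)]))
```

```text
head [ 0.5032 -0.0175] [391. 199.]
head z.02 [ 0.4988 -0.0205] [393. 200.]
neck [ 0.4923 -0.0282] [397. 205.]
tip [ 0.4357 -0.081 ] [427. 237.]
plate cornerR [ 0.4934 -0.0418] [404. 205.]
corner far [0.5017 0.0021] [380. 200.]
boss top [ 0.425  -0.0048] [386. 242.]
holeB [0.377  0.0046] [380. 270.]
corner near-left [0.3576 0.0305] [365. 281.]
pulley [0.5015 0.0419] [359. 198.]
debris [ 0.4792 -0.0021] [382. 212.]
debris2 [0.4579 0.0277] [366. 225.]
```

View pics/cmp.png

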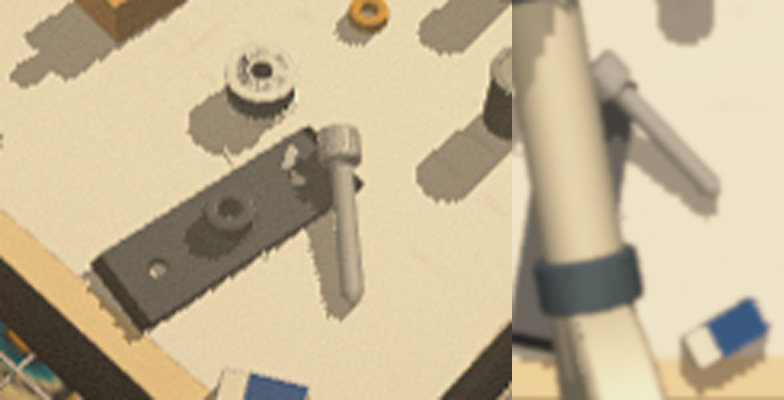

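Run:
```python
from h import *
S=np.load("S3.npy",allow_pickle=True).item(); T=np.load("T3.npy",allow_pickle=True).item()
s=lambda u,v:((u+.5)/3.2-.5+260,(v+.5)/3.2-.5+205)
t=lambda u,v:((u-512+.5)/3.2-.5+365,(v+.5)/3.3334-.5+180)
for n,p,z in [("S neck",(344,165),.016),("S mid",(347,225),.011),("S tip",(351,298),.006)]: print(n,ray(S,*s(*p),z)[:2].round(4))
for n,p,z in [("T neck",(633,95),.016),("T mid",(672,143),.011),("T tip",(709,190),.006),("Thead",(614,72),.018)]: print(n,ray(T,*t(*p),z)[:2].round(4))
print("edge y",ray(T,466,200,0)); go(.455,-.063,.2,-np.pi*.75)
```

```text
S neck [ 0.4905 -0.0298]
S mid [ 0.4649 -0.0539]
S tip [ 0.4351 -0.0821]
T neck [ 0.4856 -0.0367]
T mid [ 0.4604 -0.0586]
T tip [ 0.4357 -0.0794]
Thead [ 0.4977 -0.0262]
edge y [ 0.50342674 -0.15573343  0.        ]
shift [ 0.0157 -0.1917  0.0104] turn -0.7915 tcp [0.4719 0.1287 0.2101] t 15.5 w 0.0639 q6 -1.37
```

```bash
python3 -m creep '[0.016,-0.06,0,0.18,0,0.018,-0.12,0,0.36,0,0.019,-0.16,0,0.54,0,0.019,-0.194,0,0.72,-0.3,0.019,-0.194,0,0.9,-0.3,0.019,-0.194,0,1.08,-0.3,0.019,-0.194,0,1.26,-0.3,0.019,-0.194,0,1.44,-0.3]'
python3 -m creep '[0,0,0,0.18,-0.3,0,0,0,0.36,-0.3,0,0,0,0.54,-0.3,0,0,0.0,0.72,-0.3,0,0,0,0.9,-0.3,0,0,0,0.97,-0.3,0,0,0,0.97,-0.3,0,0,0,0.97,-0.3]'
python3 - <<'E'
from h import *
go(.453,-.065,.027,np.radians(42))
E
```

```text
t: 16.5
tcp_pos: [0.4513, -0.061, 0.2102]
ee_rot: [[-0.124, 0.992, -0.0], [0.992, 0.124, 0.0], [0.0, -0.0, -1.0]]
contact_force: [-0.0, 1.0, 0.6]
grip_width: 0.0298
finger_force: 0.0
t: 17.5
tcp_pos: [0.4513, -0.0614, 0.2103]
ee_rot: [[0.743, 0.669, 0.0], [0.669, -0.743, 0.0], [0.0, -0.0, -1.0]]
contact_force: [-1.2, 0.0, -0.1]
grip_width: 0.0299
finger_force: 0.0
shift [-0.0012  0.0038  0.1833] turn -0.0003 tcp [ 0.4513 -0.0614  0.2103] t 17.5 w 0.0299 q6 0.63
```

```bash
python3 -m creep '[-0.001,0.004,0.05,0,-0.3,-0.001,0.004,0.1,0,-0.3,-0.001,0.004,0.14,0,-0.3,-0.001,0.004,0.165,0,-0.3,-0.001,0.004,0.18,0,-0.3,-0.001,0.004,0.183,0,-0.3,-0.001,0.004,0.183,0,-0.3,-0.001,0.004,0.183,0,-0.3]'
python3 -m creep '[0,0,0,0,-1,0,0,0,0,-1,0,0,0,0,-1,0,0,0,0,-1,0,0,-0.01,0,-1,0,0,-0.03,0,-1,0,0,-0.06,0,-1,0,0,-0.06,0,-1]'
python3 - <<'E'
from h import *
go(.49,-.115,.09,0)
E
```

```text
t: 18.5
tcp_pos: [0.4541, -0.0656, 0.0287]
ee_rot: [[0.745, 0.668, 0.002], [0.668, -0.745, -0.001], [0.001, 0.002, -1.0]]
contact_force: [-0.6, 0.3, -0.6]
grip_width: 0.0299
finger_force: 0.0
t: 19.5
tcp_pos: [0.4546, -0.0658, 0.09]
ee_rot: [[0.745, 0.667, 0.005], [0.667, -0.745, -0.001], [0.003, 0.004, -1.0]]
contact_force: [-0.0, 0.5, -1.1]
grip_width: 0.0102
finger_force: 59.0
shift [-0.0065  0.0603  0.0002] turn 0.7307 tcp [ 0.4546 -0.0658  0.09  ] t 19.5 w 0.0102 q6 0.62
```

```bash
python3 -m creep '[-0.016,0.048,0,0.18,-1,-0.016,0.048,0,0.36,-1,-0.016,0.048,0,0.54,-1,-0.016,0.048,0,0.73,-1,-0.016,0.048,0.02,0.73,-1,-0.016,0.048,0.04,0.73,-1,-0.016,0.048,0.057,0.73,-1,-0.016,0.048,0.057,0.73,-1]'
python3 -m creep '[0,0,0,0,-1,0,0,0,0,-0.5,0,0,0,0,-0.5,0,0,0,0,-0.5,0,0,-0.05,0,-0.5,0,0,-0.1,0,0,0,0,-0.15,0,0.5,0,0,-0.175,0,0.5]'
python3 - <<'E'
from h import *
go(.5015,.0425,.2,0)
S=grab_frame("scene"); np.save("S4.npy",S,allow_pickle=True)
save(S,"s4.png",(250,170,450,330),4)
E
```

```text
t: 20.5
tcp_pos: [0.4725, -0.1116, 0.0288]
ee_rot: [[1.0, 0.001, -0.002], [0.001, -1.0, 0.001], [-0.002, -0.001, -1.0]]
contact_force: [0.2, 0.5, -1.3]
grip_width: 0.0103
finger_force: 59.3
t: 21.5
tcp_pos: [0.4741, -0.112, 0.2092]
ee_rot: [[1.0, 0.001, 0.005], [0.001, -1.0, -0.002], [0.005, 0.002, -1.0]]
contact_force: [-0.4, -0.3, -1.2]
grip_width: 0.0641
finger_force: 0.0
shift [ 0.0274 -0.1545  0.0091] turn 0.0008 tcp [ 0.4741 -0.112   0.2092] t 21.5 w 0.0641 q6 1.27
```

View pics/s4.png

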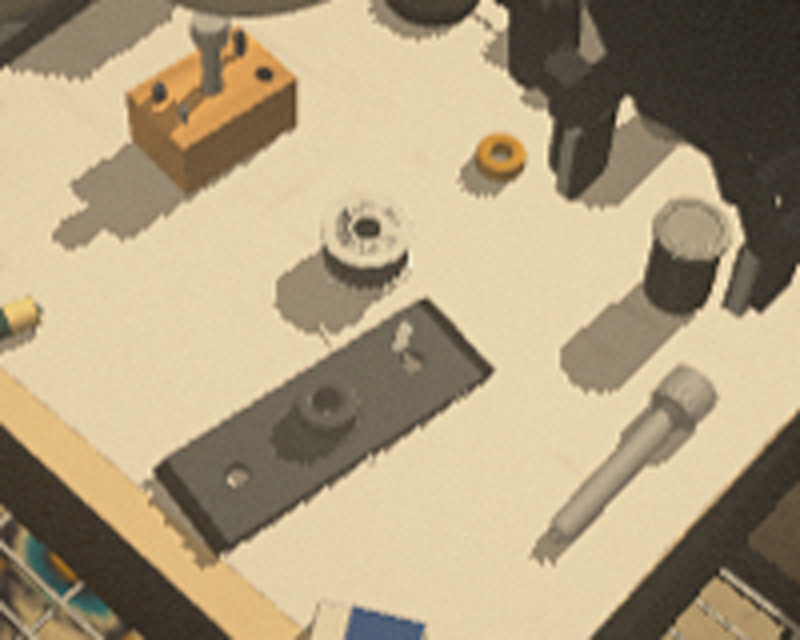

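The spare pin lies clear at crop (640,450). The plate, at (320,425), and the pulley, at (366,235), are free. Next I refine the pulley, plate and block-pin positions numerically.

Run:
```python
from h import *
S=np.load("S4.npy",allow_pickle=True).item(); T=np.load("top0.npy",allow_pickle=True).item()
for f,n,(x0,y0,x1,y1) in((S,"S",(326,216,358,244)),(T,"T",(343,184,375,212))):
    hsv=cv2.cvtColor(f["frame"],cv2.COLOR_RGB2HSV); sub=hsv[y0:y1,x0:x1]
    for thr in(25,32,40):
        m=((sub[...,1]<thr)&(sub[...,2]>120)).astype(np.uint8)*255
        m=cv2.morphologyEx(m,cv2.MORPH_CLOSE,np.ones((3,3)))
        cs=cv2.findContours(m,0,1)[0]
        if not cs: continue
        c=max(cs,key=cv2.contourArea); h=cv2.convexHull(c); (u,v),ax,an=cv2.fitEllipse(h) if len(h)>4 else ((0,0),0,0)
        P=ray(f,u+x0,v+y0,.026); print(n,thr,cv2.contourArea(h),np.round(ax,1),P[:2].round(4))
    print(sub[14,:, 1].tolist())
hsv=cv2.cvtColor(S["frame"],cv2.COLOR_RGB2HSV); m=cv2.inRange(hsv,(0,0,0),(179,120,110)); x0,y0,x1,y1=(286,242,376,310); mm=m*0; mm[y0:y1,x0:x1]=m[y0:y1,x0:x1]
mm=cv2.morphologyEx(mm,cv2.MORPH_OPEN,np.ones((5,5))); c=max(cv2.findContours(mm,0,1)[0],key=cv2.contourArea)
q=cv2.approxPolyDP(cv2.convexHull(c),4,True)[:,0]; print([ (p.tolist(),ray(S,*p,.006)[:2].round(4).tolist()) for p in q])
```

```text
S 25 0.0 0 [0.5001 0.0801]
S 32 0.0 0 [0.5001 0.0801]
S 40 0.0 0 [0.5001 0.0801]
[64, 64, 66, 65, 70, 62, 63, 66, 65, 61, 60, 59, 57, 64, 62, 66, 62, 64, 63, 63, 62, 61, 64, 65, 64, 67, 51, 60, 62, 62, 62, 62]
T 40 40.5 [ 6.5 11.6] [0.5211 0.0453]
[41, 42, 43, 43, 42, 40, 48, 47, 40, 41, 45, 48, 50, 52, 53, 46, 37, 37, 41, 47, 46, 43, 41, 46, 49, 43, 41, 41, 42, 41, 41, 41]
[([336, 276], [0.4271, -0.0128]), ([332, 284], [0.4108, -0.0184]), ([319, 285], [0.3939, -0.0034]), ([321, 273], [0.4134, 0.0104])]
```

Run:
```python
from h import *
S=np.load("S4.npy",allow_pickle=True).item()
s=lambda u,v:((u+.5)/4-.5+250,(v+.5)/4-.5+170)
q=lambda p,z:ray(S,*s(*p),z)[:2]
print("pulley",q((366,231),.026),q((368,228),.026))
c=[q(p,.006) for p in((427,299),(492,370),(220,550),(155,469))]; print(np.round(c,4),np.mean(c,0).round(4))
for a,b in((0,3),(1,2)): d=c[a]-c[b]; print(np.degrees(np.arctan2(d[1],d[0])),np.linalg.norm(d))
A,B=q((412,358),.006),q((237,476),.006); d=A-B; print("holes",A,B,(A+B)/2,np.linalg.norm(d),np.degrees(np.arctan2(d[1],d[0])))
print("boss",q((328,401),.02)); print("pinhead",q((211,30),.083))
go(.501,.0427,.2,0)
```

```text
pulley [0.50006211 0.04170774] [0.50196165 0.04218077]
[[ 0.5018  0.0047]
 [ 0.493  -0.0414]
 [ 0.3476 -0.0147]
 [ 0.355   0.0324]] [ 0.4244 -0.0047]
-10.698291875115036 0.14937877817618217
-10.399151540914964 0.14783186404114404
holes [ 0.47312991 -0.01122635] [0.37693526 0.00437421] [ 0.42503258 -0.00342607] 0.09745146995247833 -9.21185709249837
boss [ 0.42475356 -0.00440189]
pinhead [0.50430255 0.14423425]
shift [ 0.0263 -0.1549  0.0117] turn 0.0009 tcp [ 0.4748 -0.1122  0.2118] t 21.55 w 0.0641 q6 1.27
```

```bash
python3 -m creep '[0.01,-0.05,0,-0.18,0.5,0.02,-0.1,0,-0.36,0.5,0.0263,-0.1549,0,-0.54,0.5,0.0263,-0.1549,0,-0.72,0.5,0.0263,-0.1549,0,-0.785,0.5,0.0263,-0.1549,0.05,-0.785,0.5,0.0263,-0.1549,0.1,-0.785,0.5,0.0263,-0.1549,0.1,-0.785,0.5]'
python3 -c "
from h import *
go(.501,.0425,.024,np.radians(45))"
```

```text
t: 22.55
tcp_pos: [0.4964, 0.0431, 0.1001]
ee_rot: [[0.707, 0.707, -0.01], [0.707, -0.707, -0.0], [-0.007, -0.007, -1.0]]
contact_force: [-0.8, 0.4, 0.4]
grip_width: 0.0642
finger_force: 0.0
shift [0.0034 0.0042 0.0761] turn 0.0005 tcp [0.4964 0.0431 0.1001] t 22.55 w 0.0642 q6 0.8
```

```bash
python3 -m creep '[0,0,0.03,0,0.5,0,0,0.06,0,0.5,0,0,0.08,0,0.5,0,0,0.087,0,0.5,0,0,0.087,0,0.5,0,0,0.087,0,0.5,0,0,0.087,0,0.5,0,0,0.087,0,0.5]'
python3 -m creep '[0,0,0,0,-1,0,0,0,0,-1,0,0,0,0,-1,0,0,0,0,-1,0,0,0,0,-1,0,0,-0.02,0,-1,0,0,-0.08,0,-1,0,0,-0.11,0,-1]'
python3 -c "
from h import *
go(.489,.2926,.1344,np.radians(45))"
```

```text
t: 23.55
tcp_pos: [0.4998, 0.0431, 0.0189]
ee_rot: [[0.707, 0.707, 0.001], [0.707, -0.707, 0.0], [0.001, 0.001, -1.0]]
contact_force: [0.4, -0.2, -0.5]
grip_width: 0.0641
finger_force: 0.0
t: 24.55
tcp_pos: [0.5004, 0.0431, 0.1316]
ee_rot: [[0.707, 0.707, 0.004], [0.707, -0.707, 0.0], [0.003, 0.003, -1.0]]
contact_force: [-0.1, -0.1, -1.1]
grip_width: 0.0409
finger_force: 60.9
shift [ 0.1684 -0.1844 -0.0029] turn 0.0004 tcp [0.5004 0.0431 0.1316] t 24.55 w 0.0409 q6 0.8
```

```bash
python3 -m creep '[0.034,-0.037,-0.02,0,-1,0.068,-0.074,-0.02,0,-1,0.102,-0.111,-0.02,0,-1,0.136,-0.148,-0.02,0,-1,0.1684,-0.1844,-0.02,0,-1,0.1684,-0.1844,0,0,-1,0.1684,-0.1844,0.04,0,-1,0.1684,-0.1844,0.04,0,-1]'
python3 - <<'E'
from h import *
S=grab_frame("scene"); T=grab_frame("top");np.save("S5.npy",S,allow_pickle=True); go(.489,.2926,.045,np.radians(45))
a=cv2.resize(S["frame"][120:215,200:300,::-1],None,fx=5.5,fy=5.5,interpolation=cv2.INTER_CUBIC)
b=cv2.resize(T["frame"][160:255,190:233,::-1],None,fx=5.5,fy=5.5,interpolation=cv2.INTER_CUBIC)
cv2.imwrite("pics/p5.png",np.hstack([a,b]))
E
```

```text
t: 25.55
tcp_pos: [0.4857, 0.2906, 0.0834]
ee_rot: [[0.707, 0.707, -0.008], [0.707, -0.707, -0.005], [-0.009, -0.002, -1.0]]
contact_force: [0.2, -0.4, -1.3]
grip_width: 0.0408
finger_force: 61.0
shift [0.0013 0.     0.0434] turn -0.0004 tcp [0.4881 0.2918 0.0884] t 25.65 w 0.0409 q6 1.26
```

View pics/p5.png

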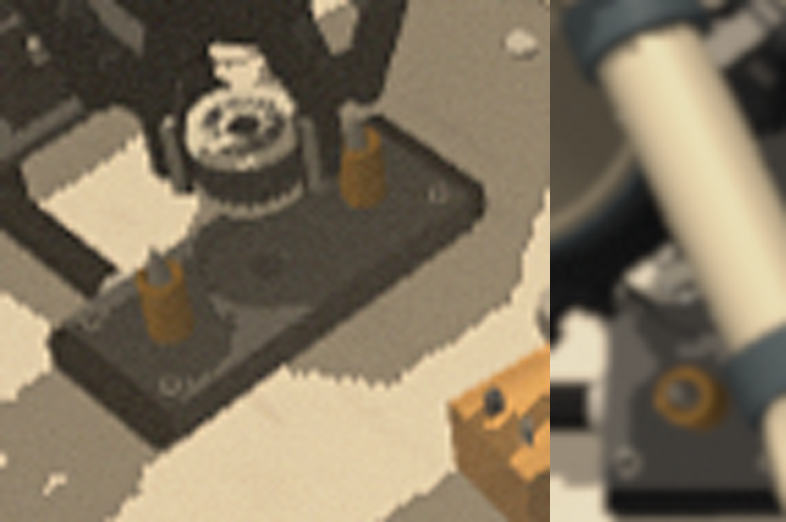

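Run:
```python
from h import *
S=np.load("S5.npy",allow_pickle=True).item(); s=lambda u,v:((u+.5)/5.5-.5+200,(v+.5)/5.5-.5+120)
for p in((243,128),(245,124)):
  for z in(.086,.09,.094): print(p,z,ray(S,*s(*p),z)[:2].round(4))
print("bottom",[ray(S,*s(247,187),z)[:2].round(4) for z in(.06,.064,.068)])
print(ray(S,*s(268,262),.0155)[:2])
```

```text
(243, 128) 0.086 [0.4874 0.2914]
(243, 128) 0.09 [0.485  0.2877]
(243, 128) 0.094 [0.4827 0.2841]
(245, 124) 0.086 [0.4892 0.2925]
(245, 124) 0.09 [0.4868 0.2888]
(245, 124) 0.094 [0.4845 0.2851]
bottom [array([0.4834, 0.2901]), array([0.4812, 0.2866]), array([0.479 , 0.2831])]
[0.48747739 0.29215922]
```

```bash
python3 -m creep '[0,0,0.01,0,-1,0,0,0.02,0,-1,0,0,0.03,0,-1,0,0,0.04,0,-1,0,0,0.048,0,-1,0,0,0.048,0,-1,0,0,0.048,0,-1,0,0,0.048,0,-1]'
python3 -c "
from h import *
go(.489,.2926,.04,np.radians(45))"
```

```text
t: 26.65
tcp_pos: [0.4882, 0.2927, 0.0406]
ee_rot: [[0.707, 0.707, 0.0], [0.707, -0.707, 0.0], [0.0, 0.0, -1.0]]
contact_force: [-0.2, -0.1, -0.2]
grip_width: 0.041
finger_force: 61.0
shift [0.0005 0.0006 0.0006] turn 0.0005 tcp [0.4882 0.2927 0.0406] t 26.65 w 0.041 q6 1.27
```

```bash
python3 -m creep '[0.0005,0.0005,0.001,0,-1,0.0005,0.0005,0.002,0,-1,0.0005,0.0005,0.003,0,-1,0.0005,0.0005,0.003,0,-1,0.0005,0.0005,0.003,0,-1,0.0005,0.0005,0.003,0,-1,0.0005,0.0005,0.003,0,-1,0.0005,0.0005,0.003,0,-1]'
```

```text
t: 27.65
tcp_pos: [0.489, 0.2926, 0.0385]
ee_rot: [[0.707, 0.707, 0.001], [0.707, -0.707, 0.0], [0.001, 0.0, -1.0]]
contact_force: [-2.7, -1.6, 5.7]
grip_width: 0.0407
finger_force: 64.5
```

```bash
python3 -m creep '[0,0,-0.001,0,0.25,0,0,-0.001,0,0.25,0,0,-0.001,0,0.25,0,0,-0.001,0,0.25,0,0,-0.05,0,0.25,0,0,-0.1,0,0.25,0,0,-0.15,0,0.25,0,0,-0.165,0,0.25]'
python3 - <<'E'
from h import *
S=grab_frame("scene"); np.save("S6.npy",S,allow_pickle=True); save(S,"s6.png",(200,125,300,205),6); go(.4247,-.0042,.2,np.radians(-10.2))
E
```

```text
t: 28.65
tcp_pos: [0.4899, 0.2932, 0.2068]
ee_rot: [[0.707, 0.707, 0.006], [0.707, -0.707, 0.003], [0.006, 0.002, -1.0]]
contact_force: [-0.1, 0.4, 0.3]
grip_width: 0.0532
finger_force: 0.0
shift [-0.2565  0.164   0.0056] turn 0.9638 tcp [0.4899 0.2931 0.2069] t 28.7 w 0.0533 q6 1.26
```

Run:
```python
from h import *
S=np.load("S6.npy",allow_pickle=True).item()
g=cv2.cvtColor(S["frame"],cv2.COLOR_RGB2GRAY); u,v=proj(S,(.489,.2926,.041)); print(u,v); x0,y0=int(u)-16,int(v)-13
m=(g[y0:y0+27,x0:x0+33]>105).astype(np.uint8)*255
m=cv2.morphologyEx(m,cv2.MORPH_CLOSE,np.ones((3,3)))
for r in m[::1]: print(''.join('#' if a else '.' for a in r))
# ideal ellipse extents
P=np.array([proj(S,(.489+.022*np.cos(a),.2926+.022*np.sin(a),.041)) for a in np.linspace(0,6.28,60)]); print(P.min(0)-[x0,y0],P.max(0)-[x0,y0])
```

```text
247.09342534734986 158.17698074799813
#############............####....
#############....................
##############...................
################......##.........
#################.....#..........
##################....#..........
###################...#..........
#######################..........
#########################........
##########################.......
###########################......
#####################...###......
##############......#...###......
##############......#...###......
##############......#######......
###########################......
###########################......
##########################.......
###.....#################........
##.......###############.........
#........#############......#....
#............######..............
#.......#........................
##......#..................#.....
##.......#................##.....
##.......##..............##......
##.......###...........####......
[5.32444445 5.6346431 ] [26.82724392 20.94317416]
```

```bash
python3 -m creep '[-0.04,0.025,0,0.18,0,-0.08,0.05,0,0.36,0,-0.12,0.075,0,0.54,0,-0.16,0.1,0,0.72,0,-0.2,0.125,0,0.9,0,-0.24,0.15,0,0.963,0,-0.2565,0.164,0,0.963,0,-0.2565,0.164,0,0.963,0]'
```

```text
t: 29.7
tcp_pos: [0.4229, -0.0059, 0.2004]
ee_rot: [[0.984, -0.179, -0.003], [-0.179, -0.984, 0.0], [-0.003, 0.0, -1.0]]
contact_force: [0.3, 0.4, -0.6]
grip_width: 0.0427
finger_force: 0.0
```

```bash
python3 -m creep '[0,0,0.05,0,0,0,0,0.1,0,0,0,0,0.135,0,0,0,0,0.155,0,0,0,0,0.165,0,0,0,0,0.169,0,0,0,0,0.169,0,0,0,0,0.169,0,0]'
python3 -c "
from h import *
go(.4247,-.0042,.031,np.radians(-10.2))"
```

```text
t: 30.7
tcp_pos: [0.4242, -0.0048, 0.0343]
ee_rot: [[0.984, -0.176, 0.002], [-0.176, -0.984, -0.0], [0.002, -0.0, -1.0]]
contact_force: [-0.0, 0.5, 0.2]
grip_width: 0.0426
finger_force: 0.0
shift [ 0.0004 -0.0006  0.0033] turn 0.0009 tcp [ 0.4242 -0.0048  0.0343] t 30.7 w 0.0426 q6 1.66
```

```bash
python3 -m creep '[0.0003,-0.0003,0.0035,0,0,0.0003,-0.0003,0.0035,0,-1,0.0003,-0.0003,0.0035,0,-1,0.0003,-0.0003,0.0035,0,-1,0.0003,-0.0003,0.0035,0,-1,0.0003,-0.0003,0.0035,0,-1,0.0003,-0.0003,0.0035,0,-1,0.0003,-0.0003,0.0035,0,-1]'
python3 -m creep '[0,0,-0.02,0,-1,0,0,-0.04,0,-1,0,0,-0.07,0,-1,0,0,-0.1,0,-1,0,0,-0.12,0,-1,0,0,-0.12,0,-1,0,0,-0.12,0,-1,0,0,-0.12,0,-1]'
python3 - <<'E'
from h import *
S=grab_frame("scene"); np.save("S7.npy",S,allow_pickle=True); go(.489,.2926,.15,0)
E
```

```text
t: 31.7
tcp_pos: [0.424, -0.0046, 0.0301]
ee_rot: [[0.984, -0.176, 0.0], [-0.176, -0.984, -0.0], [0.0, -0.0, -1.0]]
contact_force: [-1.7, 0.5, 6.0]
grip_width: 0.025
finger_force: 59.0
t: 32.7
tcp_pos: [0.4233, -0.0045, 0.1482]
ee_rot: [[0.984, -0.176, -0.003], [-0.176, -0.984, 0.0], [-0.003, 0.0, -1.0]]
contact_force: [-0.7, 0.7, -2.0]
grip_width: 0.0245
finger_force: 59.2
shift [ 0.0122 -0.304  -0.0017] turn -0.1772 tcp [ 0.4233 -0.0045  0.1484] t 32.75 w 0.025 q6 1.66
```

```bash
python3 -m creep '[0.003,-0.055,0,-0.03,-1,0.005,-0.11,0,-0.06,-1,0.007,-0.165,0,-0.09,-1,0.009,-0.22,0,-0.12,-1,0.011,-0.275,0,-0.15,-1,0.0122,-0.304,0,-0.18,-1,0.0122,-0.304,0,-0.18,-1,0.0122,-0.304,0.02,-0.18,-1]'
python3 -m creep '[0,0,0.01,0,-1,0,0,0.02,0,-1,0,0,0.02,0,-1,0,0,0.02,0,-1,0,0,0.02,0,-1,0,0,0.02,0,-1,0,0,0.02,0,-1,0,0,0.02,0,-1]'
python3 - <<'E'
from h import *
S=grab_frame("scene"); T=grab_frame("top"); np.save("S8.npy",S,allow_pickle=True);np.save("T8.npy",T,allow_pickle=True); go(.489,.2926,.0762,np.radians(.2))
a=cv2.resize(S["frame"][110:210,200:300,::-1],None,fx=5,fy=5,interpolation=cv2.INTER_CUBIC)
b=cv2.resize(T["frame"][140:260,185:245,::-1],None,fx=5,fy=5,interpolation=cv2.INTER_CUBIC)
o=np.zeros((600,800,3),np.uint8); o[:500,:500]=a; o[:,500:]=b; cv2.imwrite("pics/p8.png",o)
E
```

```text
t: 33.75
tcp_pos: [0.4902, 0.2924, 0.1304]
ee_rot: [[1.0, 0.002, 0.003], [0.002, -1.0, 0.001], [0.003, -0.001, -1.0]]
contact_force: [-0.5, -0.4, -1.0]
grip_width: 0.0246
finger_force: 59.4
t: 34.75
tcp_pos: [0.4895, 0.2926, 0.1099]
ee_rot: [[1.0, 0.003, 0.0], [0.003, -1.0, 0.0], [0.0, -0.0, -1.0]]
contact_force: [-0.1, -0.2, -1.0]
grip_width: 0.0244
finger_force: 59.4
shift [-0.0005 -0.      0.0336] turn -0.0006 tcp [0.4895 0.2926 0.1098] t 34.85 w 0.0246 q6 2.05
```

View pics/p8.png

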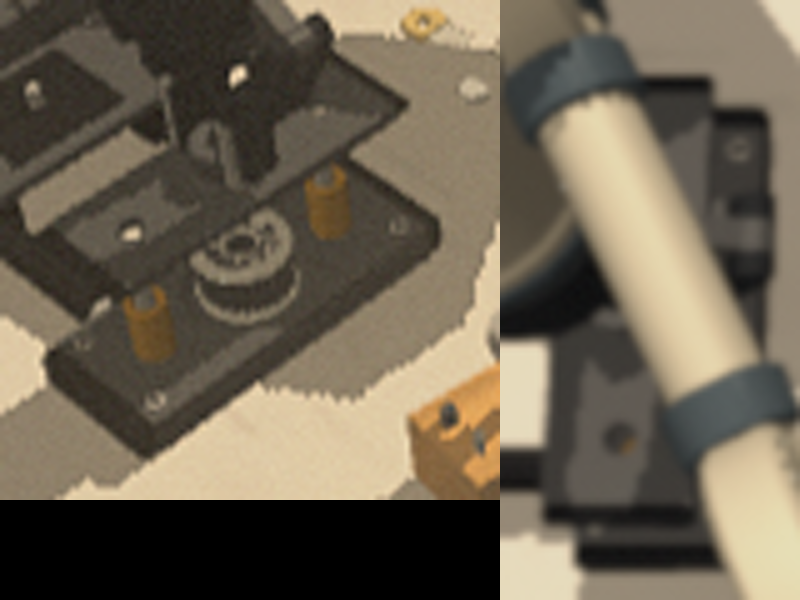

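Run:
```python
from h import *
S=np.load("S8.npy",allow_pickle=True).item();T=np.load("T8.npy",allow_pickle=True).item()
s=lambda u,v:((u+.5)/5-.5+200,(v+.5)/5-.5+110); t=lambda u,v:((u-500+.5)/5-.5+185,(v+.5)/5-.5+140)
z=.0857
print("S hole-",ray(S,*s(132,233),z),"S hole+",ray(S,*s(320,110),z)); print("T hole-",ray(T,*t(620,438),z))
print("S cornerR",ray(S,*s(407,102),z)," expect", .4895+.076,.2926-.025)
print("T end+ right corner",ray(T,*t(714,78),z)); 
# expected pixels
for P in((.441,.2925,z),(.537,.2928,z)):
    a=(proj(S,P)-[200,110]+.5)*5-.5; b=(proj(T,P)-[185,140]+.5)*5-.5+[500,0]; print(P,a,b)
# hole blob centroids numerically
g=cv2.cvtColor(S["frame"],cv2.COLOR_RGB2GRAY).astype(int); print(g[152:162,218:236])
```

```text
S hole- [0.44007139 0.28812856 0.0857    ] S hole+ [0.53629784 0.28769033 0.0857    ]
T hole- [0.44232556 0.29192926 0.0857    ]
S cornerR [0.56366874 0.26551316 0.0857    ]  expect 0.5655 0.2676
T end+ right corner [0.56381575 0.26587537 0.0857    ]
(0.441, 0.2925, 0.0857) [126.76996349 226.22724174] [618.06803497 442.03678884]
(0.537, 0.2928, 0.0857) [312.9045624  103.29970794] [630.23960846 155.63211307]
[[ 59  74  76  90  88  91  91  93  92  90  92  88  91  89  92  91  91  91]
 [ 74  86  94  93  96  88  86  83  72  74  83  94  93  89  89  88  90  93]
 [ 91  89  90  89  88  86  69  57  51  58  69  92  87  87  89  96  79  86]
 [ 87  90  91  90  92  81  52  80 110 120  72  87  92  89  92  82  69  62]
 [ 91  92  89  94  92  73  92 165 190 182  94  88  92  83  85  64  63  62]
 [ 88  91  92  90  95  77 116 173 180 157  89  89  81  66  61  65  66  66]
 [ 93  91  91  91  93  92  87  91  83  81  62  81  65  63  64  67  65  68]
 [ 91  96  90  88  91  90  82  79  81  65  67  62  63  63  68  67  65  66]
 [ 90  97  89  90  83  79  67  66  64  66  62  63  63  64  66  65  67  65]
 [ 81  83  84  80  66  65  64  66  64  67  65  63  67  67  67  64  55  59]]
```

The plate is level above the posts. Its near hole is at crop (132,231) in the scene view and (620,438) in the top view, over the post within about 1–2 mm. I lower it gently with force checks.

```bash
python3 -m creep '[-0.0007,0,0.006,0,-1,-0.0007,0,0.012,0,-1,-0.0007,0,0.018,0,-1,-0.0007,0,0.022,0,-1,-0.0007,0,0.025,0,-1,-0.0007,0,0.028,0,-1,-0.0007,0,0.028,0,-1,-0.0007,0,0.028,0,-1]'
python3 -c "
from h import *
go(.489,.2926,.0762,np.radians(.2));print(sense()['contact_force'],sense()['ft_torque'])"
```

```text
t: 35.85
tcp_pos: [0.4889, 0.2926, 0.082]
ee_rot: [[1.0, 0.003, 0.0], [0.003, -1.0, 0.0], [0.0, -0.0, -1.0]]
contact_force: [1.0, -0.7, -0.9]
grip_width: 0.0247
finger_force: 59.4
shift [ 0.0001 -0.      0.0058] turn -0.0007 tcp [0.4889 0.2926 0.082 ] t 35.85 w 0.0247 q6 2.05
[ 1.00801026 -0.73179179 -0.92243753] [-0.01272506  0.00683395 -0.02655223]
```

```bash
python3 -m creep '[0,0,0.002,0,-1,0,0,0.004,0,-1,0,0,0.005,0,-1,0,0,0.006,0,-1,0,0,0.0065,0,-1,0,0,0.0065,0,-1,0,0,0.0065,0,-1,0,0,0.0065,0,-1]'
python3 -c "
from h import *
go(.489,.2926,.0762,np.radians(.2));print(sense()['contact_force'],sense()['ft_torque'])"
```

```text
t: 36.85
tcp_pos: [0.489, 0.2927, 0.0761]
ee_rot: [[1.0, 0.003, 0.001], [0.003, -1.0, 0.0], [0.001, -0.0, -1.0]]
contact_force: [-2.7, -1.3, 5.0]
grip_width: 0.0249
finger_force: 60.1
shift [-0.      0.0001 -0.0001] turn -0.0007 tcp [0.489  0.2927 0.0761] t 36.85 w 0.0249 q6 2.05
[-2.7458328  -1.27625136  4.98329713] [-0.21417088  0.34212598  0.00644786]
```

```bash
python3 -m creep '[0,0,-0.001,0,-0.2,0,0,-0.001,0,-0.2,0,0,-0.001,0,-0.2,0,0,-0.03,0,-0.2,0,0,-0.08,0,0,0,0,-0.12,0,0,0.01,0.06,-0.12,0,0,0.018,0.12,-0.12,0,0]'
python3 - <<'E'
from h import *
S=grab_frame("scene"); T=grab_frame("top"); np.save("S9.npy",S,allow_pickle=True);np.save("T9.npy",T,allow_pickle=True); go(.507,.1495,.15,0)
# boss & holes check on cover
g=cv2.cvtColor(S["frame"],cv2.COLOR_RGB2GRAY)
for n,P in(("boss",(.489,.2926,.066)),("tip+",(.537,.2928,.057)),("tip-",(.441,.2925,.057))): print(n,proj(S,P).round(1),proj(T,P).round(1))
s=S["frame"]; u,v=proj(S,(.489,.2926,.066)).astype(int); print(g[v-9:v+10,u-11:u+12])
E
```

```text
t: 37.85
tcp_pos: [0.5074, 0.1718, 0.1959]
ee_rot: [[1.0, 0.005, 0.002], [0.005, -1.0, 0.0], [0.002, -0.0, -1.0]]
contact_force: [0.6, -1.7, -0.6]
grip_width: 0.0424
finger_force: 0.0
shift [-0.0009  0.0182  0.0455] turn -0.0031 tcp [0.5079 0.1678 0.1954] t 37.95 w 0.0428 q6 1.83
boss [245.4 149.4] [212.1 201.1]
tip+ [263.7 140.7] [214.4 174.6]
tip- [227.5 165.1] [212.1 230. ]
[[132 104  81  56  46  52  54  50  55  54  46  44  43  47  64 102 121 120
  111  90  73  63  67]
 [131 128 118  97  60  49  50  54  53  51  49  50  55  48  45  54  85  88
   67  64  64  69  70]
 [133 130 132 125 100  68  47  45  45  50  57  55  46  47  53  57  56  62
   66  68  70  69  70]
 [128 129 128 128 127 104  79  57  48  50  51  50  51  54  56  67  67  65
   71  68  71  66  67]
 [130 130 130 130 127 129 118  97  66  47  42  58  74  65  68  70  71  64
   66  69  70  70  68]
 [127 130 128 130 128 129 131 134 110  71  62  76  97  80  76  73  68  69
   68  65  70  68  69]
 [126 128 132 132 131 128 131 130 128  92  88  91  96  94  92  86  86  74
   72  67  65  67  70]
 [121 126 128 128 132 131 123 117 105  98
[... 423 characters left out ...]
 96  73  62  69  74]
 [134  93  93  91  94  79  80  91  95  92  80  73  73  83  87  94  93  85
   75  71  78  69  66]
 [ 92  91  91  95  84  81  71  84  91  93  95  96  93  95  91  91  78  64
   65  72  85  80  81]
 [ 92  93  94  85  72  69  60  68  73  83  82  85  84  81  76  73  55  58
   64  75  97  95  95]
 [ 94  93  92  70  66  71  63  67  61  68  67  71  65  63  56  60  59  60
   60  89  92  94  94]
 [ 93  86  86  68  68  70  70  62  67  64  60  64  61  62  59  58  56  55
   74  99  82  93  95]
 [ 99  71  64  70  71  65  74  67  69  66  60  66  61  64  64  57  63  76
   82  89  96  95  90]
 [ 88  67  65  67  67  71  70  70  69  69  64  60  64  59  63  76  72  84
   89  89  94  94  93]]
```

```bash
python3 -m creep '[-0.0009,0.018,0,-0.003,0,-0.0009,0.018,0.04,-0.003,0,-0.0009,0.018,0.07,-0.003,0,-0.0009,0.018,0.09,-0.003,0,-0.0009,0.018,0.103,-0.003,0,-0.0009,0.018,0.108,-0.003,0,-0.0009,0.018,0.108,-0.003,0,-0.0009,0.018,0.108,-0.003,0]'
python3 -c "
from h import *
go(.507,.1495,.087,0);print(sense()['contact_force'])"
```

```text
t: 38.95
tcp_pos: [0.5068, 0.1547, 0.0884]
ee_rot: [[1.0, 0.006, 0.002], [0.006, -1.0, 0.0], [0.002, -0.0, -1.0]]
contact_force: [0.5, -0.4, 0.3]
grip_width: 0.0426
finger_force: 0.0
shift [0.0001 0.0052 0.0014] turn 0.0059 tcp [0.5068 0.1547 0.0884] t 38.95 w 0.0426 q6 1.8
[ 0.48157111 -0.41563948  0.31278638]
```

```bash
python3 -m creep '[0,0.0052,0.001,0.006,0,0,0.0052,0.001,0.006,0,0,0.0052,0.001,0.006,0,0,0.0052,0.001,0.006,-1,0,0.0052,0.001,0.006,-1,0,0.0052,0.001,0.006,-1,0,0.0052,0.001,0.006,-1,0,0.0052,0.001,0.006,-1]'
python3 -c "
from h import *
go(.507,.1495,.087,0);print(sense()['contact_force'],sense()['ft_torque'],sense()['finger_force'])"
```

```text
t: 39.95
tcp_pos: [0.5063, 0.1495, 0.0864]
ee_rot: [[1.0, -0.0, 0.0], [-0.0, -1.0, 0.0], [0.0, -0.0, -1.0]]
contact_force: [0.4, 0.9, 2.2]
grip_width: 0.0155
finger_force: 58.5
shift [ 0.0007  0.     -0.0006] turn -0.0001 tcp [0.5063 0.1495 0.0864] t 39.95 w 0.0155 q6 1.79
[0.42999195 0.94734618 2.15466888] [0.1240952  0.03888938 0.04684841] 58.47831666469574
```

```bash
python3 -m creep '[0,0,-0.02,0,-1,0,0,-0.04,0,-1,0,0,-0.06,0,-1,0,0,-0.085,0,-1,0,0,-0.1,0,-1,0,0,-0.1,0,-1,0,0,-0.1,0,-1,0,0,-0.1,0,-1]'
python3 -m creep '[-0.005,-0.04,0,0,-1,-0.01,-0.08,0,0,-1,-0.015,-0.12,0,0,-1,-0.0173,-0.1431,0,0,-1,-0.0173,-0.1431,0,0,-1,-0.0173,-0.1431,0.02,0,-1,-0.0173,-0.1431,0.025,0,-1,-0.0173,-0.1431,0.025,0,-1]'
python3 - <<'E'
from h import *
S=grab_frame("scene"); T=grab_frame("top"); np.save("S10.npy",S,allow_pickle=True);np.save("T10.npy",T,allow_pickle=True); go(.489,.2926,.083,0); print(sense()["ee_rot"],sense()["contact_force"])
t=sense()["tcp_pos"]; p=np.array(t)-[0,0,.0804]; print("nose exp",proj(S,p)); g=cv2.cvtColor(S["frame"],cv2.COLOR_RGB2GRAY)
u,v=proj(S,p).astype(int); np.set_printoptions(linewidth=200); print(u,v); print(g[v-26:v+22,u-12:u+14])
E
```

```text
t: 40.95
tcp_pos: [0.5058, 0.1493, 0.1849]
ee_rot: [[1.0, -0.0, -0.002], [-0.0, -1.0, -0.001], [-0.002, 0.001, -1.0]]
contact_force: [0.4, -0.3, -0.9]
grip_width: 0.0156
finger_force: 58.7
t: 41.95
tcp_pos: [0.4887, 0.2914, 0.1599]
ee_rot: [[1.0, -0.001, -0.002], [-0.001, -1.0, -0.001], [-0.002, 0.001, -1.0]]
contact_force: [-0.5, 0.3, -0.8]
grip_width: 0.0154
finger_force: 58.8
shift [-0.0002 -0.0006  0.0784] turn -0.001 tcp [0.4892 0.292  0.1614] t 42.05 w 0.0152 q6 2.05
[[ 9.99999442e-01 -1.03968951e-03  1.87473609e-04]
 [-1.03970480e-03 -9.99999456e-01  8.14878320e-05]
 [ 1.87388785e-04 -8.16827037e-05 -9.99999979e-01]] [ 0.1523267  -0.51251701  0.0666554 ]
nose exp [244.650343   144.06898575]
244 144
[[ 73  49  46 ... 198 196 200]
 [ 91  49  44 ... 194 201 199]
 [105  50  42 ... 198 200 200]
 ...
 [ 61  63  63 ...  74  72  58]
 [ 64  68  73 ...  65  59  62]
 [ 68  78  93 ...  55  62  61]]
```

Run:
```python
from h import *
import sys; np.set_printoptions(linewidth=250,threshold=100000)
S=np.load("S10.npy",allow_pickle=True).item(); g=cv2.cvtColor(S["frame"],cv2.COLOR_RGB2GRAY); print(g[124:160,232:262])
for z in(.0795,.09,.1,.11): print(z,proj(S,(.489,.292,z)))
```

```text
[[ 92  87  88 119 169 204 188  90  89  79  66  53  50  43  42  43  89 143 203 180 200 205 204 181 124 123 125 124 127 128]
 [ 91  87  89  87  98 171 209  93  91  78  73  53  43  40  45  90 169 205 184 128 171 176 175 129 125 124 127 128 125 127]
 [ 92  89  88  75  60 121 203 129  90  76  76  68  54  90 136 166 203 180 130 122 125 124 123 124 126 125 125 128 130 125]
 [ 86  86  74  61  51  91 199 185 115  82  76  78  67 142 203 205 205 134 122 125 126 126 124 129 126 126 126 132 125 124]
 [ 82  69  56  55  49  31 198 209 146  91  80  78  77 147 204 209 183 131 122 126 126 122 126 124 123 130 124 128 123 126]
 [ 57  56  54  49  42  30 170 208 155  98  88  78  72 127 171 175 132 125 124 127 127 126 129 127 127 126 131 126 128 127]
 [ 54  48  46  42  42  32  92 175 139  96  86  83  76  93 158 163 125 125 128 125 123 126 125 126 126 127 123 130 128 127]
 [ 51  40  40  46  47  42  66 120 138  98  85  82  76  85 198 185 133 124 123 125 124 130 127 128 129 124 129 126 125 129]
 [ 44  45  50  47  48  46  36 162 194 108  87  82  82  84 200 136 121 130 128 127 126 129 129 126 126 127 124 128 12
[... 2761 characters left out ...]
1  69  65  66  59  56  54  57  59  60  82  98  93  96  88  96  96  96  91]
 [ 88  93  91  83  82  68  66  67  64  63  62  64  62  62  60  59  62  58  53  58  68  95  85  89  92  92  96  95  96  87]
 [ 93  91  94  66  62  62  66  65  68  67  64  61  60  60  60  61  52  62  57  70  80  87  96  91  92  95  92  89  83  73]
 [ 93  92  85  67  68  68  67  70  71  68  69  62  66  60  60  55  57  75  68  80  84  88  93  89  96  93  88  69  59  61]
 [ 91  92  81  68  68  66  70  64  70  70  69  72  65  63  65  63  65  82  88  83  93  97  88  95  85  84  69  57  56  66]]
0.0795 [244.67246063 144.68732702]
0.09 [243.93028962 140.81188175]
0.1 [243.21082956 137.0550278 ]
0.11 [242.47871654 133.23210304]
```

```bash
python3 -m creep '[0.0004,0.0004,0.005,0,-1,0.0004,0.0004,0.01,0,-1,0.0004,0.0004,0.015,0,-1,0.0004,0.0004,0.02,0,-1,0.0004,0.0004,0.025,0,-1,0.0004,0.0004,0.03,0,-1,0.0004,0.0004,0.03,0,-1,0.0004,0.0004,0.03,0,-1]'
python3 -c "
from h import *
go(.489,.2926,.0834,0);print(sense()['contact_force'],sense()['ft_torque'])"
```

```text
t: 43.05
tcp_pos: [0.4894, 0.2921, 0.1313]
ee_rot: [[1.0, -0.0, 0.0], [-0.0, -1.0, -0.0], [0.0, 0.0, -1.0]]
contact_force: [0.7, -0.4, -0.7]
grip_width: 0.0156
finger_force: 58.8
shift [-0.0004 -0.0005  0.0479] turn -0.0002 tcp [0.4894 0.2921 0.1313] t 43.05 w 0.0156 q6 2.05
[ 0.66440881 -0.41908469 -0.69541873] [-0.11023426  0.00825892  0.05073775]
```

```bash
python3 -m creep '[0,0,0.005,0,-1,0,0,0.01,0,-1,0,0,0.015,0,-1,0,0,0.02,0,-1,0,0,0.024,0,-1,0,0,0.027,0,-1,0,0,0.03,0,-1,0,0,0.03,0,-1]'
python3 -m creep '[0,0,0.003,0,-1,0,0,0.006,0,-1,0,0,0.009,0,-1,0,0,0.0115,0,-1,0,0,0.0135,0,-1,0,0,0.0155,0,-1,0,0,0.0155,0,-1,0,0,0.0155,0,-1]'
```

```text
t: 44.05
tcp_pos: [0.4892, 0.2921, 0.1009]
ee_rot: [[1.0, -0.0, -0.001], [-0.0, -1.0, -0.0], [-0.001, 0.0, -1.0]]
contact_force: [-1.5, 0.3, -1.8]
grip_width: 0.0153
finger_force: 58.8
t: 45.05
tcp_pos: [0.4893, 0.2922, 0.0883]
ee_rot: [[1.0, -0.0, 0.001], [-0.0, -1.0, 0.0], [0.001, -0.0, -1.0]]
contact_force: [-10.0, -3.0, 12.8]
grip_width: 0.016
finger_force: 66.0
```

The fingertips (TCP − 22 mm) have reached the boss top at 66 mm, so the head is about 5 mm short of home. I release it, regrip higher and finish from above.

```bash
python3 -m creep '[0,0,-0.004,0,-1,0,0,-0.004,0,-1,0,0,-0.004,0,-0.4,0,0,-0.004,0,-0.4,0,0,-0.004,0,-0.4,0,0,-0.025,0,-0.4,0,0,-0.05,0,-0.4,0,0,-0.05,0,-0.4]'
python3 - <<'E'
from h import *
S=grab_frame("scene"); np.save("S11.npy",S,allow_pickle=True); go(.489,.2926,.107,0)
save(S,"s11.png",(215,100,285,170),8)
for z in(.08,.085): print(z,proj(S,(.4895,.292,z)), proj(S,(.4895,.292,z))[1])
np.set_printoptions(linewidth=250,threshold=100000); g=cv2.cvtColor(S["frame"],cv2.COLOR_RGB2GRAY); print(g[132:158,232:260])
E
```

```text
t: 46.05
tcp_pos: [0.4907, 0.2927, 0.1384]
ee_rot: [[1.0, -0.0, 0.005], [-0.0, -1.0, 0.002], [0.005, -0.002, -1.0]]
contact_force: [-0.1, 0.3, -0.0]
grip_width: 0.0256
finger_force: 0.0
shift [-0.0011 -0.0003  0.0295] turn -0.0003 tcp [0.4901 0.2923 0.1365] t 46.1 w 0.0254 q6 2.05
0.08 [244.83061571 144.37680891] 144.3768089113508
0.085 [244.47949106 142.53842968] 142.53842968444962
[[ 41  47  42  51  51  43  48 158 205 174 119  96  84  81  60  47  48  45  44  50  52  77 123 128 125 128 130 129]
 [ 41  47  49  46  48  47  38 166 190 211 148  88  86  79  61  49  47  45  44  52  86 119 129 130 124 126 128 125]
 [ 44  49  44  50  49  50  42  61 122 173 188  90  89  79  68  51  44  47  73  96 121 128 125 127 122 127 126 128]
 [ 43  49  52  44  48  42  44  42  40  83 173  98 100  81  71  63  59  85 113 127 129 127 125 124 125 127 130 118]
 [ 37  41  44  47  49  46  49  47  42  45  63  88 122  94  86  85 102 122 127 128 131 125 128 128 130 120 107  86]
 [ 44  42  42  46  46  46  48  45  47  48  46  48  90  92 107 117 131 128 126 125 127 130 128 124 113  91  67  68]
 [ 93  93  53  34  43  4
[... 1576 characters left out ...]
  68  66]
 [208 188 132  92  87  87  90  79  67  63  69  72  75  85  80  83  85  81  87  84  75  72  75  65  67  66  66  65]
 [175 131  94  88  94  89  96  74  67  60  70  62  63  69  67  81  87  90  77  64  62  76  84  80  74  82  65  68]
 [ 88  87  89  88  95  84  86  71  57  66  66  66  68  68  66  80  73  72  59  58  61  74  95  93  95  94  79  76]
 [ 87  90  93  89  94  66  63  67  65  61  63  61  62  64  66  59  59  53  54  61  67  91  89  88  90  93  93  94]
 [ 90  90  90  82  82  64  65  67  65  62  63  58  61  64  60  55  60  59  54  57  76  97  88  96  93  93  91  91]
 [ 93  92  93  67  69  62  71  70  69  68  64  60  61  58  62  55  62  55  61  80  88  87  90  93  93  94  95  92]]
```

```bash
python3 -m creep '[0,0,0,0,-1,0,0,0,0,-1,0,0,0,0,-1,0,0,0,0,-1,0,0,0.01,0,-1,0,0,0.02,0,-1,0,0,0.029,0,-1,0,0,0.029,0,-1]'
python3 -m creep '[0,0,0.001,0,-1,0,0,0.002,0,-1,0,0,0.003,0,-1,0,0,0.004,0,-1,0,0,0.005,0,-1,0,0,0.005,0,-1,0,0,0.005,0,-1,0,0,0.005,0,-1]'
```

```text
t: 47.1
tcp_pos: [0.4888, 0.2918, 0.1052]
ee_rot: [[1.0, -0.0, -0.002], [-0.0, -1.0, -0.001], [-0.002, 0.001, -1.0]]
contact_force: [-0.4, -0.1, 1.1]
grip_width: -0.0002
finger_force: 0.0
t: 48.1
tcp_pos: [0.4895, 0.2922, 0.1022]
ee_rot: [[1.0, -0.0, 0.0], [-0.0, -1.0, 0.0], [0.0, -0.0, -1.0]]
contact_force: [-1.0, -0.4, 4.0]
grip_width: 0.0
finger_force: 1.8
```

```bash
python3 -m creep '[0,0,-0.02,0,-1,0,0,-0.06,0,-1,0,0,-0.1,0,-1,0,0,-0.12,0,-1,0,0,-0.12,0,-1,0,0,-0.12,0,-1,0,0,-0.12,0,-1,0,0,-0.12,0,-1]'
python3 - <<'E'
from h import *
S=grab_frame("scene"); g=cv2.cvtColor(S["frame"],cv2.COLOR_RGB2GRAY)
m=(g[136:152,236:256]>125).astype(np.uint8); print(m)
print(sense()["contact_force"], finish_job())
E
```

```text
t: 49.1
tcp_pos: [0.4891, 0.2919, 0.2204]
ee_rot: [[1.0, -0.0, -0.002], [-0.0, -1.0, -0.001], [-0.002, 0.001, -1.0]]
contact_force: [0.6, 0.4, 1.5]
grip_width: -0.0001
finger_force: 0.0
[[0 0 0 0 0 0 0 0 1 1 1 1 0 0 1 0 1 1 1 0]
 [0 0 0 0 0 0 0 0 0 0 0 1 0 1 0 0 1 1 1 0]
 [0 0 0 0 0 0 0 0 0 0 0 0 0 1 0 1 0 1 0 0]
 [0 0 0 0 0 0 0 0 0 0 0 0 0 1 1 1 0 0 0 0]
 [0 0 0 0 0 0 0 0 0 0 0 0 0 0 0 0 0 0 0 0]
 [0 0 0 0 0 0 0 0 0 0 0 0 0 0 0 0 0 0 0 0]
 [1 0 0 0 0 0 0 0 1 1 1 1 0 0 0 0 0 0 0 0]
 [0 0 0 0 0 0 0 1 1 1 1 1 1 1 0 0 0 0 0 0]
 [1 1 1 0 0 0 1 1 1 1 1 1 1 1 0 0 0 0 0 0]
 [0 0 1 0 1 1 1 1 1 1 1 1 1 1 0 0 0 0 0 0]
 [1 1 1 1 1 0 1 1 1 1 1 1 1 1 0 0 0 0 0 0]
 [0 1 0 1 0 0 1 1 1 1 1 1 0 0 0 0 0 0 0 0]
 [0 0 1 0 0 0 0 0 0 0 0 0 0 0 0 0 0 0 0 0]
 [0 0 0 0 0 0 0 0 0 0 0 0 0 0 0 0 0 0 0 0]
 [1 0 0 0 0 0 0 0 0 0 0 0 0 0 0 0 0 0 0 0]
 [1 0 0 0 0 0 0 0 0 0 0 0 0 0 0 0 0 0 0 0]]
the job is handed in; nothing more can be done
[0.33732948 0.35296681 0.21791177] None
```

The end of the slider is reassembled (sleeves, pulley, cover, pin) and was handed in at about 49 s with no verdict returned; a closing press found the pin head at 80 mm, which is home, and along the way a look-alike pin, probably knocked over by the gripper, was laid aside on the bench.

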